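# Unload the burn-in turntable

### The job

Unload the burn-in turntable: every plug-in module is wedged in its socket, so at the open front rock it towards the hub and towards the rim until both yellow clips have given way, lift it out and put it in the blue tray, standing or lying. Turn the table by its red posts, notch by notch, to bring the other sockets out from under the clear guard (some may be empty). When no module is left, turn it back and leave it clicked into its first notch, as it stood at the start; the spool, the bottle and the screwdriver stay where they are.

Things in the scene. Friction and masses are not known exactly. Their poses are not given: they have to be found in the camera images.
- turntable (a joint): Angle (rad) of the aluminium turntable, 314 mm disc, top 32 mm above the bench, axis vertical through fixture's origin. 0 at the start, grows counter-clockwise seen from above; stops at -0.08 and 4.27. Notches at 0 (first), 2.094 (second), 4.189 (third) bring sockets 0, 1, 2 to the front: a weighted pin drops between two ribs, from within 0.05 rad; about 5 N at a post takes it out.
- fixture: Fixed grey base, 350 x 320 x 18 mm, origin on the bench at the turntable axis. Its -x side is the open front (yellow mark, 160 mm out), where one socket is served. A clear flat guard (underside 150, top 155 mm above the bench, yellow front edge) covers from 5 to 185 mm on its +x side, 320 mm wide, on posts at the far corners: the two other sockets and the index pin are under it, out of reach.
- socket0 (a point): Centre of the floor of socket 0, on the disc's top face, 85 mm from the axis; turns with the disc. Black rim 7 mm high round a 27 (radial) x 33 mm recess. A yellow clip stands on its hub side and one on its rim side.
- socket1 (a point): Centre of the floor of socket 1, on the disc's top face, 85 mm from the axis; turns with the disc. Black rim 7 mm high round a 27 (radial) x 33 mm recess. A yellow clip stands on its hub side and one on its rim side.
- socket2 (a point): Centre of the floor of socket 2, on the disc's top face, 85 mm from the axis; turns with the disc. Black rim 7 mm high round a 27 (radial) x 33 mm recess. A yellow clip stands on its hub side and one on its rim side.
- post0 (a point): Top of red upright post 0 on the disc: 16 mm diameter, 85 mm high (top 117 mm above the bench), 120 mm from the axis, 60 degrees clockwise of socket 0. In a notch one post is 60 degrees to the fixture's +y side of the front, one 60 degrees to its -y side, one at the back. Carrying the +y one through the front to the -y side turns the table on by one notch (the other way: back).
- post1 (a point): Top of red upright post 1 on the disc: 16 mm diameter, 85 mm high (top 117 mm above the bench), 120 mm from the axis, 60 degrees clockwise of socket 1. In a notch one post is 60 degrees to the fixture's +y side of the front, one 60 degrees to its -y side, one at the back. Carrying the +y one through the front to the -y side turns the table on by one notch (the other way: back).
- post2 (a point): Top of red upright post 2 on the disc: 16 mm diameter, 85 mm high (top 117 mm above the bench), 120 mm from the axis, 60 degrees clockwise of socket 2. In a notch one post is 60 degrees to the fixture's +y side of the front, one 60 degrees to its -y side, one at the back. Carrying the +y one through the front to the -y side turns the table on by one notch (the other way: back).
- clip0_in (a joint): Slide (m) of the yellow clip on the hub side of socket 0, along the radius away from the module: 0 shut, 0.0095 fully open; needs about 9 N and stays where pushed. Blade 30 mm wide, 12 to 62 mm above the disc, against the module; its hook, 20 to 27 mm above the disc, holds the module's foot down until the clip is 0.0075 open.
- clip0_out (a joint): Slide (m) of the yellow clip on the rim side of socket 0, along the radius away from the module: 0 shut, 0.0095 fully open; needs about 9 N and stays where pushed. Blade 30 mm wide, 12 to 62 mm above the disc, against the module; its hook, 20 to 27 mm above the disc, holds the module's foot down until the clip is 0.0075 open.
- clip1_in (a joint): Slide (m) of the yellow clip on the hub side of socket 1, along the radius away from the module: 0 shut, 0.0095 fully open; needs about 9 N and stays where pushed. Blade 30 mm wide, 12 to 62 mm above the disc, against the module; its hook, 20 to 27 mm above the disc, holds the module's foot down until the clip is 0.0075 open.
- clip1_out (a joint): Slide (m) of the yellow clip on the rim side of socket 1, along the radius away from the module: 0 shut, 0.0095 fully open; needs about 9 N and stays where pushed. Blade 30 mm wide, 12 to 62 mm above the disc, against the module; its hook, 20 to 27 mm above the disc, holds the module's foot down until the clip is 0.0075 open.
- clip2_in (a joint): Slide (m) of the yellow clip on the hub side of socket 2, along the radius away from the module: 0 shut, 0.0095 fully open; needs about 9 N and stays where pushed. Blade 30 mm wide, 12 to 62 mm above the disc, against the module; its hook, 20 to 27 mm above the disc, holds the module's foot down until the clip is 0.0075 open.
- clip2_out (a joint): Slide (m) of the yellow clip on the rim side of socket 2, along the radius away from the module: 0 shut, 0.0095 fully open; needs about 9 N and stays where pushed. Blade 30 mm wide, 12 to 62 mm above the disc, against the module; its hook, 20 to 27 mm above the disc, holds the module's foot down until the clip is 0.0075 open.
- module0: Module 0, wedged in socket 0 at the start (None: absent). Origin: centre of the underside; z up, x radially out, y across. 100 mm high, 160 g: black foot 24 (x) x 30 x 14 mm, neck 8 (x) x 30 mm to 34 mm, green body 40 (x) x 34 mm above. A straight pull locks after 5 mm; tilted 0.15 rad about the foot's edge, top to the rim, it opens the rim clip, to the hub the hub clip; then it lifts out.
- module0_mid (a point): Point on the axis of module 0, 50 mm above its underside (the middle). A module can stand on its foot on a flat floor.
- module1: Module 1, wedged in socket 1 at the start (None: absent). Origin: centre of the underside; z up, x radially out, y across. 100 mm high, 160 g: black foot 24 (x) x 30 x 14 mm, neck 8 (x) x 30 mm to 34 mm, green body 40 (x) x 34 mm above. A straight pull locks after 5 mm; tilted 0.15 rad about the foot's edge, top to the rim, it opens the rim clip, to the hub the hub clip; then it lifts out.
- module1_mid (a point): Point on the axis of module 1, 50 mm above its underside (the middle). A module can stand on its foot on a flat floor.
- module2: Module 2, wedged in socket 2 at the start (always there). Origin: centre of the underside; z up, x radially out, y across. 100 mm high, 160 g: black foot 24 (x) x 30 x 14 mm, neck 8 (x) x 30 mm to 34 mm, green body 40 (x) x 34 mm above. A straight pull locks after 5 mm; tilted 0.15 rad about the foot's edge, top to the rim, it opens the rim clip, to the hub the hub clip; then it lifts out.
- module2_mid (a point): Point on the axis of module 2, 50 mm above its underside (the middle). A module can stand on its foot on a flat floor.
- tray: Loose blue open tray, 220 (x) x 200 (y) x 60 mm, walls 4 mm, floor 4 mm; origin at the centre of the underside. About 0.7 kg.
- spool: Bystander: solder spool, 60 mm diameter, 55 mm high, origin at the underside's centre.
- flux: Bystander: white flux bottle, 52 mm diameter, 130 mm high, origin at the underside's centre.
- driver: Bystander: screwdriver lying on the bench, 170 mm long along its x.
There are look-alikes about, which are no part of the job. What is shaped like the module0 but pink is not meant.

How it is judged:
At the end, for the whole second after the job is handed in: The turntable rests in its first notch (within 0.05 rad of 0); the middle of every module present is inside the tray's walls and less than 70 mm above the tray's underside, at rest; the tray stands flat on the bench (value of joint turntable between -0.05 and 0.05 rad and angle between tray's own z axis and vertical below 0.1 rad and height (world z) of tray below 0.01 m and x of module0_mid in the frame of tray between -0.106 and 0.106 m and y of module0_mid in the frame of tray between -0.096 and 0.096 m and z of module0_mid in the frame of tray between 0 and 0.07 m and linear speed of each of module0, module1, module2 below 0.03 m/s and x of module1_mid in the frame of tray between -0.106 and 0.106 m and y of module1_mid in the frame of tray between -0.096 and 0.096 m and z of module1_mid in the frame of tray between 0 and 0.07 m and x of module2_mid in the frame of tray between -0.106 and 0.106 m and y of module2_mid in the frame of tray between -0.096 and 0.096 m and z of module2_mid in the frame of tray between 0 and 0.07 m); the robot touches nothing.
It fails at once if the spool is moved more than 40 mm (distance of spool from where it was at the start of the episode above 0.04 m).
It fails at once if the flux is moved more than 40 mm (distance of flux from where it was at the start of the episode above 0.04 m).
It fails at once if the driver is moved more than 40 mm (distance of driver from where it was at the start of the episode above 0.04 m).
Of module0, module1 only 1 to 2 are there at a start; the rules pass over those that are not, and their reading is None.
At some moment in a run one of tray may be knocked a few centimetres aside while the robot is not near it.
Once in a run the grip may slacken for a moment while it holds something.
It also fails if it takes over 210 s, if anything falls off the work surface, if the arm or the gripper's body presses on something with over 40 N, if the wrist force passes 120 N, or if a joint passes its speed limit or range.

### The arm

A 6-joint arm with a two-finger parallel gripper is mounted at the origin on the work surface. World frame = base frame: x ahead of the robot, y to its left, z up, the work surface at z = 0. Lengths are in m, angles in rad, forces in N, time in s.
With the tool pointing down it reaches from about 0.375 to 0.975 m from the base axis. Payload 3.8 kg.
Tool frame: the origin (TCP) lies at the very end of the fingers, on their centre line; the grasp point (between the pads) lies 19 mm behind it (bot.pinch_z is the distance from the TCP to the grasp point, in m); x points along the fingers, y is the direction in which the jaws open and shut, and the axes are right-handed (so a half turn about x gives the same grasp; the last joint's range is limited). The gripper opens to 85 mm and grips with 20 to 120 N. Pads are 22 mm wide; open, the fingers measure 114 mm over their backs; the gripper's body (76 mm by 85 mm) begins 54 mm behind the grasp point. The pads swing forward as they close: fully open they stand 13 mm farther back than shut.
Start: joints at [1.125, 0.264, 1.604, -0, 1.274, -0.037], TCP at [0.268, 0.619, 0.231] pointing down, gripper open.
Joint ranges: [-2.63, 2.63], [-0.94, 2.18], [0.31, 2.57], [-1.31, 4.45], [0, 2.66], [-2.55, 2.55]. Speed limits (rad/s): [2.57, 2.57, 3.14, 3.14, 3.14, 3.14].

### API

Orientations are given as a rotation vector (axis times angle).
In Python, from workcell import monitor, imaging, finish_job, bot gives the robot as it stands.
- The arm moves only by the tool jog_arm, never from a script. Its argument "rows" is a list of rows, each a list of 7 numbers: the shift along the tool's x, y, z in m, then the turn, a rotation vector about the tool's x, y, z in rad, then the opening in per cent of the stroke, from 0 (shut) to 100 (fully open). A call has 1 to 20 rows; each row is the pose to reach, as a shift and turn from the pose measured when the call began, along the tool's axes at that moment; what a row does not reach only later rows make up. A row lasts 1/10 s, in which the tool goes at most 50 mm and 8.59 degrees, less where a joint would pass 70% of its speed; a pose out of reach is approached as far as the arm can. A call with a gripper value outside its range is refused whole. The fingers move at their own pace and stop on an object; "force" is the grip in N (left out, the last holds). Time passes only in rows, so rows that repeat a pose let the fingers close. It gives the time, the measured TCP pose, the force and the opening at its end, in the units of the state.
- monitor.read_state(): the state, without advancing time (a new reading comes with each control period).
- imaging.read_camera(name): name is "side" or "top" or "wrist"; returns the picture (420x560x3 uint8, blue, green, red); there is no depth.
- imaging.camera_params(name): a dict with "fx", "fy", "cx", "cy" (pixels), "T" (4x4, takes a point from camera to world coordinates); the wrist camera has in their place "T_tool_cam" (4x4, takes a point from camera to tool coordinates, whose origin is the TCP and whose axes are the tool frame's). Camera axes: x right, y down, z forward; pixel columns grow to the right and rows downward; lengths in m; the calibration is good to about 2 mm. The wrist camera is an equidistant fisheye: a pixel r from the principal point sees the ray r / f radians off the axis. A picture is of the moment at which its call begins: read the wrist's pose just before it. camera_params takes no time and is no camera call.
- finish_job(): hands the job in, once; it reports no verdict.
The state is a dict: "time": time; "q": joint angles; "joint_vel": joint speeds; "joint_torque": joint torques, N m; "tool_pos": TCP position; "tcp_rot": TCP orientation; "wrist_force": force on the tool from outside, world axes, zero at the start; "torque": the same for the moment, N m; "width": opening from 0.0 (shut) to 1.0 (fully open).
Only numpy, scipy, OpenCV 4.12 (cv2) and the standard library are available. Lean on these libraries where they do the work, as an engineer would, in place of code of your own. Each camera call takes 0.05 s, during which the arm holds its last target. There are 200 camera calls.

## Working session

There is one attempt and no reset: what is moved stays moved. The work goes in short steps, Python scripts to look and compute and a tool call to move; the robot and the scene stay as the last step left them, time stands still between calls to the robot, and variables do not carry over. Pictures are saved under pics/ and viewed, about 12 in all and at most 16, crops included, and the job is handed in when it is done.

Besides the shell and the picture viewer there is one more tool, called by a JSON object that holds its "name" and its "arguments", one argument or row to a line. jog_arm: Moves the arm, as the interface text tells. Its arguments: {"type":"object","properties":{"rows":{"type":"array","items":{"type":"array","items":{"type":"number"}}},"force":{"type":"number"}},"required":["rows"]}

```bash
mkdir -p pics; ls; python3 - <<'E'
from workcell import monitor, imaging, bot
import cv2, numpy as np
s=monitor.read_state(); print(s)
for n in("side","top","wrist"):
    p=imaging.camera_params(n); print(n,{k:np.round(v,4).tolist() for k,v in p.items()})
for n in("side","top"):
    cv2.imwrite(f"pics/{n}0.png",imaging.read_camera(n))
E
```

```text
pics
{'time': 0.0, 'q': array([ 1.12508384e+00,  2.64749298e-01,  1.60537212e+00, -3.32174876e-07,
        1.27368616e+00, -3.69087286e-02]), 'joint_vel': array([ 0.00083431,  0.00158528,  0.00039618,  0.00108362, -0.0002539 ,
       -0.00059726]), 'joint_torque': array([-2.18352987e-03, -5.15115166e+01, -3.67309964e+01, -4.00125482e-04,
        1.32980020e-02,  1.40004931e-05]), 'tool_pos': array([0.26801498, 0.61872019, 0.22996563]), 'tcp_rot': array([ 0.3189929 ,  1.54743575, -0.32239101]), 'wrist_force': array([-0.24414712,  0.62037243,  0.25679552]), 'torque': array([ 0.01879915, -0.0246901 , -0.01009379]), 'width': 1.0011225176955374}
side {'fx': 390.2282, 'fy': 390.2282, 'cx': 280.7655, 'cy': 205.3919, 'T': [[0.6668, -0.5051, 0.548, -0.0205], [-0.7452, -0.4455, 0.4962, -0.4977], [-0.0065, -0.7392, -0.6734, 0.7866], [0.0, 0.0, 0.0, 1.0]]}
top {'fx': 466.0476, 'fy': 466.0476, 'cx': 271.4982, 'cy': 211.7455, 'T': [[-0.0255, -0.9936, 0.1097, 0.3749], [-0.9997, 0.0247, -0.0088, 0.001], [0.006, -0.1099, -0.9939, 1.4212], [0.0, 0.0, 0.0, 1.0]]}
wrist {'fx': 325.1923, 'fy': 325.1923, 'cx': 277.486, 'cy': 208.8519, 'T_tool_cam': [[0.0005, -0.2595, 0.9657, -0.1427], [1.0, -0.0001, -0.0006, 0.0011], [0.0002, 0.9657, 0.2595, -0.0647], [0.0, 0.0, 0.0, 1.0]]}
```

View pics/side0.png

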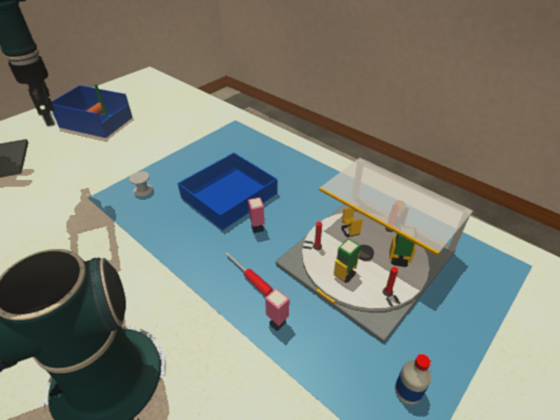

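View pics/top0.png

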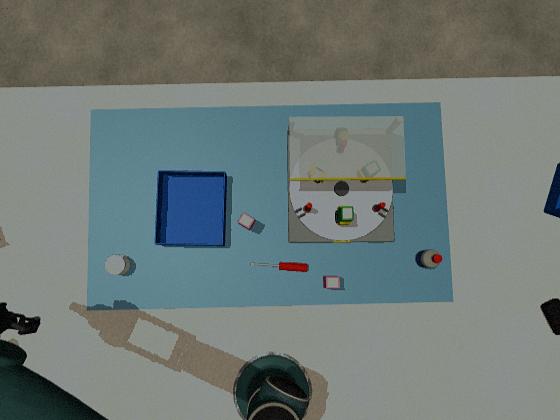

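The front socket 0 holds a green module at top px (345,214). Socket 1, upper left at (317,173), looks empty, and another module shows at about (370,170) under the guard. The tray is at (192,208) and the bystanders are clear of it. Next I'll measure.

```bash
cat > h.py <<'E'
from workcell import monitor, imaging, bot
import cv2, numpy as np
from scipy.spatial.transform import Rotation as R
def cast(cam,uv,z):
    p=imaging.camera_params(cam);T=p["T"]
    d=T[:3,:3]@np.array([(uv[0]-p["cx"])/p["fx"],(uv[1]-p["cy"])/p["fy"],1])
    return T[:3,3]+d*(z-T[2,3])/d[2]
def blobs(img,lo,hi,amin=15,roi=None):
    h=cv2.cvtColor(img,cv2.COLOR_BGR2HSV);m=cv2.inRange(h,np.array(lo),np.array(hi))
    n,l,st,c=cv2.connectedComponentsWithStats(m)
    return [(st[i],c[i],l==i) for i in range(1,n) if st[i][4]>=amin]
def tray(img):
    "corner rect of tray mask in top view, largest dark-blue blob in central area"
    b=max(blobs(img,(105,150,40),(130,255,255),500),key=lambda b:b[0][4])
    c=np.argwhere(b[2])[:,::-1].astype(np.float32)
    return cv2.minAreaRect(c)
def pose():
    s=monitor.read_state();return s["tool_pos"],R.from_rotvec(s["tcp_rot"])
def rel(pos,rv):
    "shift/turn in tool axes to reach world pos, rotation"
    p,r=pose();return r.inv().apply(np.array(pos)-p),(r.inv()*R.from_rotvec(rv)).as_rotvec()
E
python3 - <<'E'
from h import *
t=cv2.imread("pics/top0.png");s=cv2.imread("pics/side0.png")
h=cv2.cvtColor(t,cv2.COLOR_BGR2HSV);print(h[208,192],h[214,345],h[180,350],h[208,308],h[242,342])
r=tray(t);print(r);
bx=cv2.boxPoints(r);print(np.array([cast("top",b,.06) for b in bx]).round(3).tolist())
for nm,lo,hi,z in(("green",(40,80,40),(85,255,255),.132),("yel",(20,120,80),(35,255,255),.018),("red",(0,150,80),(8,255,255),.117)):
  for st,c,m in blobs(t,lo,hi,8): print(nm,st,c.round(1),cast("top",c,z).round(4))
for b in((289,117),(404,117),(403,179),(290,179)):print("guard",cast("top",b,.155).round(3))
for b in((289,242),(394,242)):print("base",cast("top",b,.018).round(3))
print("spool",cast("top",(118,265),.05),"flux",cast("top",(432,259),.1))
cv2.imwrite("pics/z0.png",np.hstack([cv2.resize(t[105:255,275:415],(560,600),interpolation=2)]))
cv2.imwrite("pics/z1.png",cv2.resize(s[150:350,270:480],(630,600),interpolation=2))
E
```

```text
[109 185 138] [ 38  20 141] [ 16  31 107] [178 243  62] [ 33 121  97]
((190.2802276611328, 207.84573364257812), (69.97531127929688, 74.75248718261719), 0.909380316734314)
[[0.437, 0.331, 0.06], [0.658, 0.328, 0.06], [0.65, 0.121, 0.06], [0.429, 0.128, 0.06]]
green [340 206  14  15  83] [346.2 213. ] [ 0.5085 -0.2182  0.132 ]
green [250 356  44  17 303] [271.  362.6] [0.1094 0.0013 0.132 ]
green [  0 358  10   9  32] [  4.1 361.7] [0.131  0.7159 0.132 ]
green [294 369   6   9  15] [296.9 372.4] [ 0.0822 -0.0673  0.132 ]
green [  0 371  71  49 884] [ 22.7 404.1] [0.0201 0.6627 0.132 ]
green [241 377   5   6   9] [243.  379.3] [0.0681 0.0774 0.132 ]
green [301 384   7   6  14] [304.1 386.5] [ 0.0451 -0.0855  0.132 ]
green [267 388  30  16  54] [281.8 396.1] [ 0.0221 -0.0252  0.132 ]
green [260 393   7   6  12] [262.5 395.2] [0.0256 0.0262 0.132 ]
green [ 40 396   6   4   9] [ 42.7 397.3] [0.0361 0.6104 0.132 ]
green [237 397  11   9  38] [241.3 402.1] [0.0097 0.0829 0.132 ]
green [298 402   5   4   8] [300.1 403.6] [ 0.0014 -0.0735  0.132 ]
green [ 43 404   8   4  13] [ 46.5 405.1] [0.0
[... 172 characters left out ...]
  4 266] [349.8 178.4] [ 0.6263 -0.2534  0.018 ]
yel [340 222  11   3  24] [345.  222.6] [ 0.4912 -0.2326  0.018 ]
yel [333 240  18   3  22] [341.8 240.9] [ 0.4362 -0.2208  0.018 ]
red [307 203   5   5  20] [309.  204.9] [ 0.5356 -0.1169  0.117 ]
red [380 203   5   5  20] [382.2 204.8] [ 0.531  -0.3237  0.117 ]
red [434 254   8   9  55] [437.5 258.1] [ 0.3771 -0.4702  0.117 ]
red [279 263  28   9 194] [292.5 266.5] [ 0.3643 -0.0651  0.117 ]
guard [ 0.78  -0.066  0.155]
guard [ 0.772 -0.388  0.155]
guard [ 0.597 -0.375  0.155]
guard [ 0.604 -0.063  0.155]
base [ 0.437 -0.062  0.018]
base [ 0.429 -0.378  0.018]
spool [0.38109653 0.44057739 0.05      ] flux [ 0.37513559 -0.46074614  0.1       ]
```

View pics/z0.png

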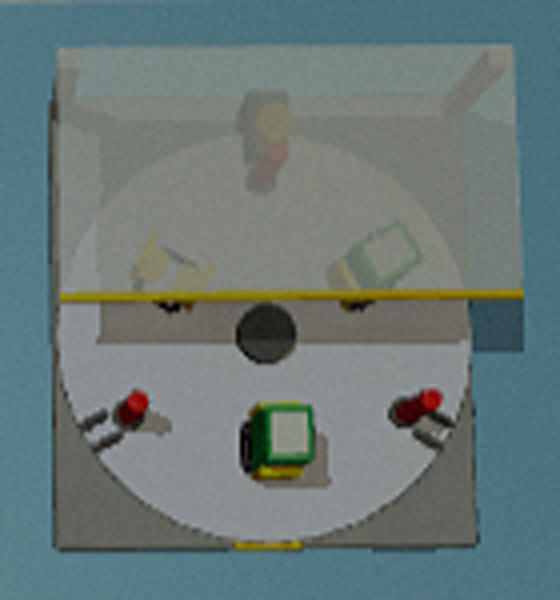

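View pics/z1.png

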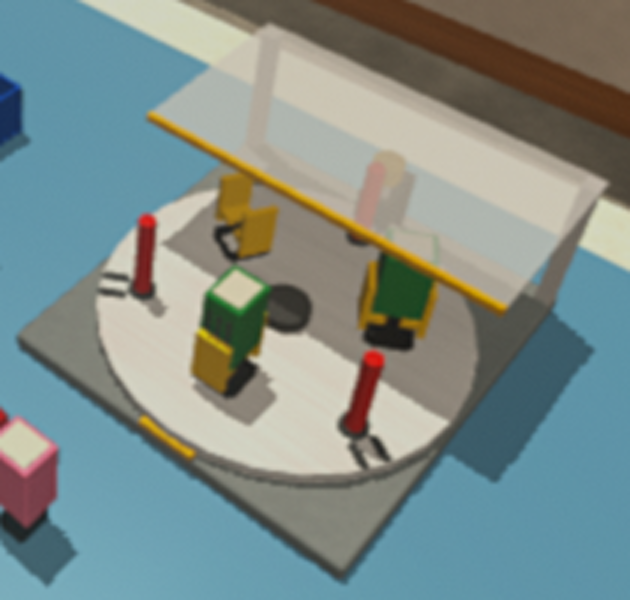

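Confirmed: socket 1 is empty, so modules 0 and 2 are present. The fixture origin is about (0.594,-0.221), yaw about -0.02. Next I'll compute the approach above module 0.

```bash
cat >> h.py <<'E'
O=np.array([.594,-.221]);YAW=-.022
def down(a):
    "tool pointing down, tool y at world angle a"
    y=np.array([np.cos(a),np.sin(a),0]);x=np.array([0,0,-1.]);return R.from_matrix(np.c_[x,y,np.cross(x,y)])
def fx(x,y): c,s=np.cos(YAW),np.sin(YAW); return O+np.array([c*x-s*y,s*x+c*y])
def go(pos,r):
    s,t=rel(pos,r.as_rotvec()); print("shift",s.round(4).tolist(),"turn",t.round(4).tolist())
E
python3 - <<'E'
from h import *
p,r=pose();print(r.as_matrix().round(3).tolist())
for a in(90,-90):go([*fx(-.085,0),.22],down(np.radians(a)+YAW))
E
```

```text
[[-0.001, 0.398, 0.918], [-0.002, 0.918, -0.398], [-1.0, -0.002, -0.0]]
shift [0.0114, -0.673, 0.5542] turn [-0.3868, -0.0005, 0.002]
shift [0.0114, -0.673, 0.5542] turn [2.7548, 0.0028, 0.0006]
```

{"name": "jog_arm", "arguments": {
  "rows": [
    [0.011,-0.673,0.554,-0.387,0,0.002,100],
    [0.011,-0.673,0.554,-0.387,0,0.002,100],
    [0.011,-0.673,0.554,-0.387,0,0.002,100],
    [0.011,-0.673,0.554,-0.387,0,0.002,100],
    [0.011,-0.673,0.554,-0.387,0,0.002,100],
    [0.011,-0.673,0.554,-0.387,0,0.002,100],
    [0.011,-0.673,0.554,-0.387,0,0.002,100],
    [0.011,-0.673,0.554,-0.387,0,0.002,100],
    [0.011,-0.673,0.554,-0.387,0,0.002,100],
    [0.011,-0.673,0.554,-0.387,0,0.002,100],
    [0.011,-0.673,0.554,-0.387,0,0.002,100],
    [0.011,-0.673,0.554,-0.387,0,0.002,100],
    [0.011,-0.673,0.554,-0.387,0,0.002,100],
    [0.011,-0.673,0.554,-0.387,0,0.002,100],
    [0.011,-0.673,0.554,-0.387,0,0.002,100],
    [0.011,-0.673,0.554,-0.387,0,0.002,100],
    [0.011,-0.673,0.554,-0.387,0,0.002,100],
    [0.011,-0.673,0.554,-0.387,0,0.002,100],
    [0.011,-0.673,0.554,-0.387,0,0.002,100],
    [0.011,-0.673,0.554,-0.387,0,0.002,100]
  ]
}}

```text
time: 2.1
tool_pos: [0.5082, -0.2189, 0.2196]
tcp_rot: [0.019, 1.573, -0.017]
wrist_force: [0.5, 0.7, 0.1]
width: 1.0
```

```bash
cat >> h.py <<'E'
def wcast(uv,z):
    "wrist pixel(s) -> world at height z (arm pose now)"
    p=imaging.camera_params("wrist");P,r=pose();T=p["T_tool_cam"]
    d=np.array([uv[0]-p["cx"],uv[1]-p["cy"]])/p["fx"];th=np.hypot(*d)
    v=np.array([*(d/max(th,1e-9)*np.sin(th)),np.cos(th)])
    v=r.apply(T[:3,:3]@v);c=P+r.apply(T[:3,3]);return c+v*(z-c[2])/v[2]
E
python3 - <<'E'
from h import *
print(pose()[0],monitor.read_state()["time"],monitor.read_state()["q"].round(2))
w=imaging.read_camera("wrist");cv2.imwrite("pics/w1.png",w)
for nm,lo,hi,z in(("white",(20,0,120),(50,60,255),.132),("red",(0,150,60),(8,255,255),.117),("green",(40,80,40),(85,255,255),.132),("yel",(20,120,80),(35,255,255),.094)):
  for st,c,m in blobs(w,lo,hi,60): print(nm,st,c.round(1),wcast(c,z).round(4))
E
```

```text
[ 0.50823959 -0.2188865   0.21962226] 2.1 [-0.45  0.04  1.88  0.    1.22 -2.  ]
white [    0     0    67   374 14185] [ 21.9 188.9] [ 0.4814 -0.4511  0.132 ]
white [513   0  47  18 415] [543.9   5.4] [0.3142 0.0362 0.132 ]
white [445  65  52  18 162] [471.9  73.5] [ 0.3981 -0.0611  0.132 ]
white [ 293  119  125  112 3906] [383.  150.1] [ 0.4628 -0.1391  0.132 ]
white [197 121  78  21 528] [227.3 128.5] [ 0.446  -0.2516  0.132 ]
white [  140   140   235   192 13537] [238.8 232.5] [ 0.5233 -0.2469  0.132 ]
white [531 175  23  33 398] [542.  191.4] [0.4942 0.0312 0.132 ]
white [ 259  198   36   39 1323] [276.3 217.2] [ 0.5119 -0.2184  0.132 ]
white [345 198  25  20 160] [355.  206.2] [ 0.5048 -0.1595  0.132 ]
white [300 209  23   6  63] [308.9 211.3] [ 0.5079 -0.1943  0.132 ]
white [300 216  47  12 157] [319.9 221.5] [ 0.5161 -0.1859  0.132 ]
white [394 258  17  10  91] [402.3 262. ] [ 0.5528 -0.1164  0.132 ]
white [330 318  22  12  64] [338.3 325.5] [ 0.6111 -0.1672  0.132 ]
white [336 339  35  14 274] [351.8 344.8] [ 0.6343 -0.153   0.132 ]
white [187 341  33  12 247] [202.7 345.3] [ 
[... 460 characters left out ...]
 238.6] [ 0.5379 -0.1154  0.117 ]
red [148 233  15  16 188] [154.9 240.3] [ 0.5348 -0.3218  0.117 ]
green [254 191  45  51 780] [276. 214.] [ 0.5094 -0.2186  0.132 ]
green [180 296  40  34 816] [200.6 316. ] [ 0.5991 -0.2853  0.132 ]
yel [252 117  49   6 203] [276.4 118.8] [ 0.4397 -0.2168  0.094 ]
yel [259 168  36  14 390] [275.6 175.7] [ 0.487  -0.2186  0.094 ]
yel [213 284  26  49 721] [226.3 307.2] [ 0.6133 -0.2695  0.094 ]
yel [317 284  29  47 742] [329.7 305.9] [ 0.6142 -0.1692  0.094 ]
yel [178 301  23  27  84] [187.4 310. ] [ 0.6178 -0.3095  0.094 ]
yel [342 300  36  30 706] [360.  315.4] [ 0.6278 -0.1376  0.094 ]
yel [ 180  331  197   12 1213] [278.4 337.7] [ 0.6511 -0.2197  0.094 ]
```

View pics/w1.png

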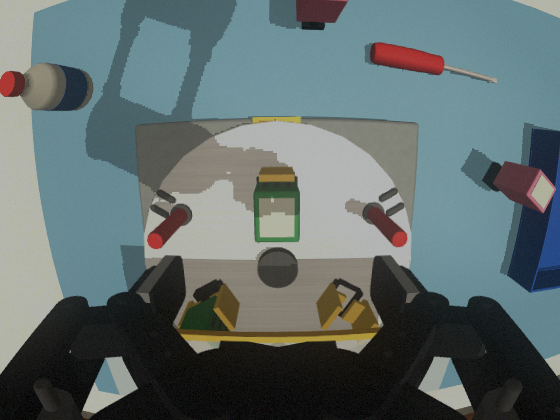

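Wrist view: the module top is at px (276,217) → (0.511,-0.2185), aligned with the jaws, and the fingers are clear of the posts. I'll descend and grip.

{"name": "jog_arm", "arguments": {
  "rows": [
    [0.05,0,0.003,0,0,0,100],
    [0.1,0,0.003,0,0,0,100],
    [0.13,0,0.003,0,0,0,100],
    [0.13,0,0.003,0,0,0,100],
    [0.13,0,0.003,0,0,0,0],
    [0.13,0,0.003,0,0,0,0],
    [0.13,0,0.003,0,0,0,0],
    [0.13,0,0.003,0,0,0,0],
    [0.13,0,0.003,0,0,0,0],
    [0.13,0,0.003,0,0,0,0],
    [0.13,0,0.003,0,0,0,0],
    [0.13,0,0.003,0,0,0,0]
  ],
  "force": 60
}}

```text
time: 3.35
tool_pos: [0.5128, -0.2188, 0.0924]
tcp_rot: [0.017, 1.568, -0.018]
wrist_force: [-0.4, 2.0, 7.2]
width: 0.391
```

```bash
sed -i 's/^O=.*/O=np.array([.5955,-.220]);YAW=-.018/' h.py; cat >> h.py <<'E'
def tilt(a,edge,zf=.032,rad=.085):
    "tool-relative pose for tilting module by a about foot edge; a>0 top to rim, edge=+1 rim,-1 hub; from the upright pose now"
    P,r=pose();pv=np.array([*fx(-(rad+edge*.012),0),zf])
    ax=np.array([-np.sin(YAW),np.cos(YAW),0]);q=R.from_rotvec(-a*ax)
    n=pv+q.apply(P-pv);return r.inv().apply(n-P).round(4).tolist(),(r.inv()*q*r).as_rotvec().round(4).tolist()
E
python3 - <<'E'
from h import *
for a in(.05,.1,.15,.17): print(a,tilt(a,1),tilt(-a,-1))
E
```

```text
0.05 ([-0.0006, -0.0, -0.003], [0.0, -0.05, 0.0002]) ([-0.0004, 0.0, 0.003], [-0.0, 0.05, -0.0002])
0.1 ([-0.0011, -0.0, -0.0061], [0.0, -0.1, 0.0004]) ([-0.0007, 0.0, 0.0061], [-0.0, 0.1, -0.0004])
0.15 ([-0.0015, -0.0, -0.0092], [0.0, -0.15, 0.0006]) ([-0.0008, 0.0, 0.0091], [-0.0, 0.15, -0.0006])
0.17 ([-0.0016, -0.0, -0.0104], [0.0, -0.17, 0.0007]) ([-0.0008, 0.0, 0.0104], [-0.0, 0.17, -0.0007])
```

{"name": "jog_arm", "arguments": {
  "rows": [
    [-0.0006,0,-0.003,0,-0.05,0,0],
    [-0.001,0,-0.006,0,-0.1,0,0],
    [-0.0013,0,-0.008,0,-0.13,0,0],
    [-0.0015,0,-0.009,0,-0.15,0,0],
    [-0.0016,0,-0.0105,0,-0.17,0,0],
    [-0.0016,0,-0.0105,0,-0.17,0,0],
    [-0.0016,0,-0.0105,0,-0.17,0,0],
    [-0.0016,0,-0.0105,0,-0.17,0,0]
  ]
}}

```text
time: 4.15
tool_pos: [0.504, -0.2194, 0.0957]
tcp_rot: [0.014, 1.395, -0.02]
wrist_force: [4.7, -0.2, 3.4]
width: 0.388
```

```bash
python3 - <<'E'
from h import *
P,r=pose();s=monitor.read_state();print(P,r.as_matrix()[:,0].round(3),s["wrist_force"].round(1),s["torque"].round(2))
t=imaging.read_camera("side");cv2.imwrite("pics/s2.png",cv2.resize(t[190:310,280:440],(800,600),interpolation=2))
E
```

```text
[ 0.50404605 -0.21944005  0.09565881] [ 0.175 -0.006 -0.985] [ 4.7 -0.2  3.4] [ 0.07 -0.81  0.11]
```

View pics/s2.png

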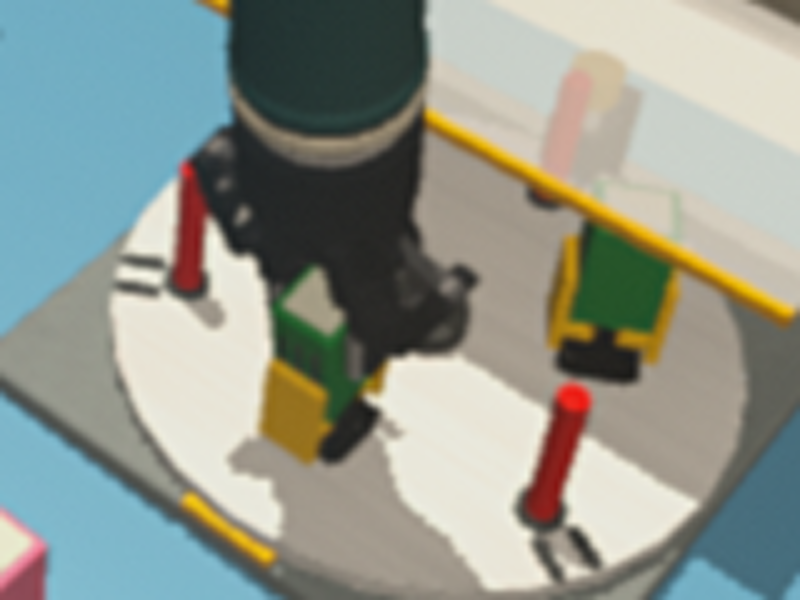

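The module is tilted to the rim and the rim clip has visibly been pushed out. Now the hub side.

```bash
cat >> h.py <<'E'
def plan(P0,steps,zf=.032,rad=.085,jaw=np.pi/2):
    "print tool-relative poses, for the upright pose P0, tilted by (a,edge); dz lifts"
    pv0=lambda e:np.array([*fx(-(rad+e*.012),0),zf]);ax=np.array([-np.sin(YAW),np.cos(YAW),0])
    for a,e,dz in steps:
        q=R.from_rotvec(-a*ax);n=pv0(e)+q.apply(np.array(P0)-pv0(e))+[0,0,dz]
        print(a,dz,end=" ");go(n,q*down(jaw+YAW))
E
python3 - <<'E'
from h import *
plan([.512,-.219,.091],[(.08,1,0),(0,1,0),(-.05,-1,0),(-.1,-1,0),(-.15,-1,0),(-.18,-1,0)])
E
```

```text
0.08 0 shift [0.0042, 0.0006, 0.0025] turn [-0.0043, 0.096, 0.0023]
0 0 shift [0.0059, 0.0006, 0.007] turn [-0.0043, 0.176, 0.0021]
-0.05 0 shift [0.006, 0.0006, 0.01] turn [-0.0044, 0.226, 0.002]
-0.1 0 shift [0.0062, 0.0006, 0.013] turn [-0.0045, 0.276, 0.0019]
-0.15 0 shift [0.0066, 0.0006, 0.016] turn [-0.0045, 0.326, 0.0018]
-0.18 0 shift [0.0068, 0.0007, 0.0177] turn [-0.0045, 0.356, 0.0017]
```

{"name": "jog_arm", "arguments": {
  "rows": [
    [0.004,0,0.0025,0,0.09,0,0],
    [0.006,0,0.007,0,0.176,0,0],
    [0.006,0,0.01,0,0.226,0,0],
    [0.006,0,0.013,0,0.276,0,0],
    [0.0065,0,0.016,0,0.326,0,0],
    [0.007,0,0.018,0,0.356,0,0],
    [0.007,0,0.018,0,0.356,0,0],
    [0.007,0,0.018,0,0.356,0,0],
    [0.007,0,0.018,0,0.356,0,0]
  ]
}}

```text
time: 5.1
tool_pos: [0.522, -0.2201, 0.0929]
tcp_rot: [0.018, 1.754, -0.018]
wrist_force: [-1.3, 1.3, 9.7]
width: 0.395
```

```bash
python3 - <<'E'
from h import *
P,r=pose();s=monitor.read_state();print(P,r.as_matrix()[:,0].round(3),s["wrist_force"].round(1),s["torque"].round(2))
t=imaging.read_camera("side");cv2.imwrite("pics/s3.png",cv2.resize(t[190:310,280:440],(800,600),interpolation=2))
plan([.511,-.219,.091],[(-.08,-1,0),(0,-1,0),(0,-1,.02),(0,-1,.05),(0,-1,.1)])
E
```

```text
[ 0.52204882 -0.22014958  0.09292192] [-0.182  0.002 -0.983] [-1.3  1.3  9.7] [0.17 0.31 0.05]
-0.08 0 shift [0.0023, 0.0009, -0.006] turn [-0.0046, -0.1027, 0.0015]
0 0 shift [0.0039, 0.0009, -0.0105] turn [-0.0045, -0.1827, 0.0016]
0 0.02 shift [-0.0158, 0.0009, -0.0142] turn [-0.0045, -0.1827, 0.0016]
0 0.05 shift [-0.0453, 0.0008, -0.0196] turn [-0.0045, -0.1827, 0.0016]
0 0.1 shift [-0.0944, 0.0007, -0.0287] turn [-0.0045, -0.1827, 0.0016]
```

View pics/s3.png

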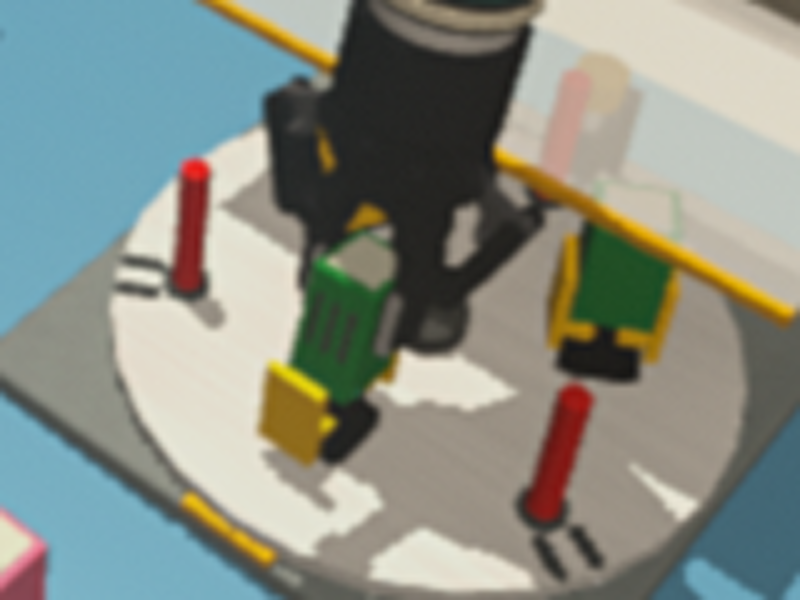

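Rim clip stayed open and the module is tilted to the hub. Bring it upright and lift, feeling the force.

{"name": "jog_arm", "arguments": {
  "rows": [
    [0.002,0,-0.006,0,-0.1,0,0],
    [0.004,0,-0.0105,0,-0.183,0,0],
    [-0.006,0,-0.0124,0,-0.183,0,0],
    [-0.016,0,-0.014,0,-0.183,0,0],
    [-0.03,0,-0.0168,0,-0.183,0,0],
    [-0.045,0,-0.0196,0,-0.183,0,0],
    [-0.045,0,-0.0196,0,-0.183,0,0]
  ]
}}

```text
time: 5.85
tool_pos: [0.5132, -0.2207, 0.1439]
tcp_rot: [0.014, 1.567, -0.02]
wrist_force: [-0.4, -0.1, -1.3]
width: 0.39
```

{"name": "jog_arm", "arguments": {
  "rows": [
    [-0.04,0,0,0,0,0,0],
    [-0.08,0,0,0,0,0,0],
    [-0.08,0,0,0,0,0,0]
  ]
}}

```text
time: 6.15
tool_pos: [0.5169, -0.2222, 0.231]
tcp_rot: [0.009, 1.556, -0.024]
wrist_force: [0.8, 0.3, -1.1]
width: 0.393
```

```bash
cat >> h.py <<'E'
def trayc(img):
    r=tray(img);q=np.array([cast("top",b,.06) for b in cv2.boxPoints(r)])[:,:2];return q.mean(0),q
E
python3 - <<'E'
from h import *
t=imaging.read_camera("top");c,q=trayc(t);print(c.round(4),q.round(3).tolist())
go([c[0]+.05,c[1]-.002,.22],down(np.pi/2+YAW));go([c[0]+.05,c[1]-.002,.068],down(np.pi/2+YAW))
E
```

```text
[0.5436 0.2266] [[0.437, 0.332], [0.659, 0.328], [0.65, 0.12], [0.428, 0.127]]
shift [0.0053, 0.4477, 0.0686] turn [-0.0035, 0.0103, 0.0074]
shift [0.1573, 0.4488, 0.0671] turn [-0.0035, 0.0103, 0.0074]
```

{"name": "jog_arm", "arguments": {
  "rows": [
    [0.005,0.05,0.01,0,0.01,0.007,0],
    [0.005,0.1,0.02,0,0.01,0.007,0],
    [0.005,0.15,0.03,0,0.01,0.007,0],
    [0.005,0.2,0.04,0,0.01,0.007,0],
    [0.005,0.25,0.05,0,0.01,0.007,0],
    [0.005,0.3,0.06,0,0.01,0.007,0],
    [0.005,0.35,0.068,0,0.01,0.007,0],
    [0.005,0.4,0.068,0,0.01,0.007,0],
    [0.005,0.44,0.068,0,0.01,0.007,0],
    [0.005,0.448,0.068,0,0.01,0.007,0],
    [0.05,0.448,0.068,0,0.01,0.007,0],
    [0.09,0.448,0.068,0,0.01,0.007,0],
    [0.09,0.448,0.068,0,0.01,0.007,0]
  ]
}}

```text
time: 7.5
tool_pos: [0.5872, 0.2218, 0.1262]
tcp_rot: [0.012, 1.587, -0.022]
wrist_force: [-1.5, -0.3, -3.2]
width: 0.389
```

```bash
python3 - <<'E'
from h import *
s=monitor.read_state();print(s["width"],s["q"].round(2))
a=imaging.read_camera("side");t=imaging.read_camera("top");c,q=trayc(t);print(c.round(4),q.round(3).tolist())
cv2.imwrite("pics/s4.png",np.hstack([cv2.resize(a[120:260,160:300],(400,400)),cv2.resize(t[140:280,130:270],(400,400))]))
go([.594,.225,.066],down(np.pi/2+YAW))
E
```

```text
0.3887617585704869 [ 0.32  0.27  1.8  -0.    1.09 -1.23]
[0.5417 0.1723] [[0.652, 0.221], [0.65, 0.121], [0.431, 0.124], [0.433, 0.223]]
shift [0.0673, 0.0019, 0.0019] turn [-0.0039, -0.0044, 0.0023]
```

View pics/s4.png

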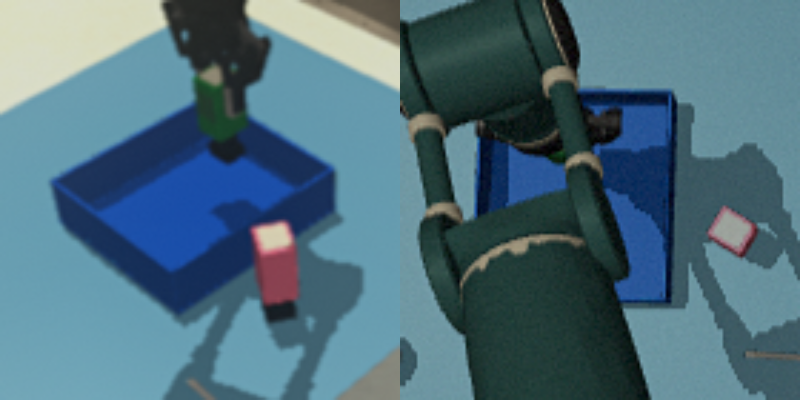

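The module is held over the tray and the tray is unmoved. Lower it and release.

{"name": "jog_arm", "arguments": {
  "rows": [
    [0.03,0.002,0.002,0,0,0,0],
    [0.05,0.002,0.002,0,0,0,0],
    [0.06,0.002,0.002,0,0,0,0],
    [0.061,0.002,0.002,0,0,0,0],
    [0.061,0.002,0.002,0,0,0,0],
    [0.061,0.002,0.002,0,0,0,0]
  ]
}}

```text
time: 8.2
tool_pos: [0.5957, 0.2255, 0.0745]
tcp_rot: [0.016, 1.572, -0.018]
wrist_force: [1.0, -0.1, -2.3]
width: 0.389
```

{"name": "jog_arm", "arguments": {
  "rows": [
    [0,0,0,0,0,0,60],
    [0,0,0,0,0,0,80],
    [0,0,0,0,0,0,80],
    [0,0,0,0,0,0,80],
    [-0.03,0,0,0,0,0,80],
    [-0.07,0,0,0,0,0,100],
    [-0.11,0,0,0,0,0,100],
    [-0.15,0,0,0,0,0,100],
    [-0.15,0,0,0,0,0,100]
  ]
}}

```text
time: 9.1
tool_pos: [0.6, 0.2271, 0.2329]
tcp_rot: [0.02, 1.559, -0.015]
wrist_force: [0.8, 0.0, 1.5]
width: 1.001
```

```bash
cat >> h.py <<'E'
def post(i_deg,r=.12): 
    a=np.radians(i_deg);return fx(r*np.cos(a),r*np.sin(a))
def sweep(a0,a1,n,z):
    "rows carrying a post from angle a0 to a1 (deg, fixture frame), jaws tangential, tool y = radius angle + 90 (i.e. -y at the front)"
    for a in np.linspace(a0,a1,n+1): print(round(a),end=" "); go([*post(a),z],down(np.radians(a+90)+YAW))
E
python3 - <<'E'
from h import *
s=monitor.read_state();print(s["tool_pos"],s["width"])
w=imaging.read_camera("wrist");cv2.imwrite("pics/w5.png",w)
go([*post(120),.2],down(np.radians(210)+YAW))
E
```

```text
[0.59996495 0.22705922 0.23287311] 1.0008215680114618
shift [0.0284, -0.3429, -0.0537] turn [-2.0983, 0.0061, 0.0062]
```

View pics/w5.png

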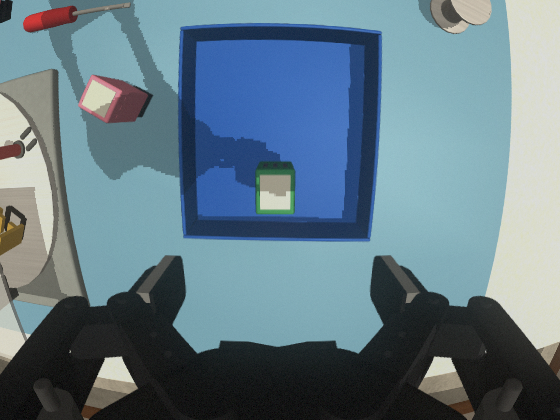

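Module 0 stands in the tray at px (275,190). Now the first table turn: I flip the wrist the long way round (to stay inside the q6 range) to the +y post.

{"name": "jog_arm", "arguments": {
  "rows": [
    [0.0,-0.04,-0.006,0.14,0,0,100],
    [0.0,-0.08,-0.012,0.28,0,0,100],
    [0.0,-0.12,-0.018,0.42,0,0,100],
    [0.0,-0.16,-0.024,0.56,0,0,100],
    [0.0,-0.2,-0.03,0.7,0,0,100],
    [0.0,-0.24,-0.036,0.84,0,0,100],
    [0.0,-0.28,-0.042,0.98,0,0,100],
    [0.0,-0.32,-0.048,1.12,0,0,100],
    [0.0,-0.343,-0.054,1.26,0,0,100],
    [0.0,-0.343,-0.054,1.4,0,0,100],
    [0.0,-0.343,-0.054,1.54,0,0,100],
    [0.0,-0.343,-0.054,1.68,0,0,100],
    [0.0,-0.343,-0.054,1.82,0,0,100],
    [0.0,-0.343,-0.054,1.96,0,0,100],
    [0.0,-0.343,-0.054,2.1,0,0,100],
    [0.0,-0.343,-0.054,2.1,0,0,100]
  ]
}}

```text
time: 10.75
tool_pos: [0.5358, -0.1149, 0.2265]
tcp_rot: [1.607, 0.896, -1.599]
wrist_force: [0.2, 0.6, 0.3]
width: 0.999
```

```bash
python3 - <<'E'
from h import *
s=monitor.read_state();print(s["tool_pos"],s["q"].round(2))
go([*post(120),.2],down(np.radians(210)+YAW))
go([*post(120),.08],down(np.radians(210)+YAW))
E
```

```text
[ 0.53580187 -0.11493207  0.22648491] [-0.26  0.02  1.88  0.    1.23  0.29]
shift [0.0265, 0.0013, -0.0006] turn [2.0844, -0.0047, 0.0031]
shift [0.1465, 0.0011, -0.0002] turn [2.0844, -0.0047, 0.0031]
```

{"name": "jog_arm", "arguments": {
  "rows": [
    [0.02,0.001,0,0.14,0,0,100],
    [0.02,0.001,0,0.28,0,0,100],
    [0.02,0.001,0,0.42,0,0,100],
    [0.02,0.001,0,0.56,0,0,100],
    [0.02,0.001,0,0.7,0,0,100],
    [0.02,0.001,0,0.84,0,0,100],
    [0.02,0.001,0,0.98,0,0,100],
    [0.02,0.001,0,1.12,0,0,100],
    [0.02,0.001,0,1.26,0,0,100],
    [0.02,0.001,0,1.4,0,0,100],
    [0.02,0.001,0,1.54,0,0,100],
    [0.02,0.001,0,1.68,0,0,100],
    [0.02,0.001,0,1.82,0,0,100],
    [0.02,0.001,0,1.96,0,0,100],
    [0.02,0.001,0,2.084,0,0,100],
    [0.02,0.001,0,2.084,0,0,100],
    [0.02,0.001,0,2.084,0,0,100]
  ]
}}

```text
time: 12.45
tool_pos: [0.5362, -0.1153, 0.2057]
tcp_rot: [-1.575, 0.919, 1.573]
wrist_force: [-0.3, -0.1, 0.1]
width: 1.002
```

```bash
python3 - <<'E'
from h import *
s=monitor.read_state();print(s["tool_pos"],s["q"].round(2))
w=imaging.read_camera("wrist")
for st,c,m in blobs(w,(0,150,60),(8,255,255),60): print(st,c.round(1),wcast(c,.117).round(4))
go([*post(120),.08],down(np.radians(210)+YAW))
E
```

```text
[ 0.53624726 -0.11526153  0.20572227] [-0.26  0.04  1.91  0.    1.19  2.37]
[377   0  36  22 322] [392.3   7.8] [ 0.5404 -0.294   0.117 ]
[266 202  20  19 278] [275.5 210.7] [ 0.54   -0.1154  0.117 ]
[397 259  14  11  64] [404.1 264. ] [ 0.4255 -0.1273  0.117 ]
[357 294  19  24 243] [366.2 307.2] [ 0.4309 -0.0785  0.117 ]
shift [0.1259, -0.0006, -0.0004] turn [0.0045, 0.001, 0.0038]
```

{"name": "jog_arm", "arguments": {
  "rows": [
    [0.05,0,0,0,0,0,100],
    [0.1,0,0,0,0,0,100],
    [0.125,0,0,0,0,0,100],
    [0.125,0,0,0,0,0,100],
    [0.125,0,0,0,0,0,0],
    [0.125,0,0,0,0,0,0],
    [0.125,0,0,0,0,0,0],
    [0.125,0,0,0,0,0,0],
    [0.125,0,0,0,0,0,0],
    [0.125,0,0,0,0,0,0],
    [0.125,0,0,0,0,0,0],
    [0.125,0,0,0,0,0,0],
    [0.125,0,0,0,0,0,0]
  ],
  "force": 50
}}

```text
time: 13.8
tool_pos: [0.5378, -0.1152, 0.0825]
tcp_rot: [-1.576, 0.918, 1.57]
wrist_force: [-1.2, 1.3, 5.9]
width: 0.176
```

```bash
python3 - <<'E'
from h import *
s=monitor.read_state();print(s["tool_pos"],s["wrist_force"].round(1),post(120))
sweep(120,180,10,.082)
E
```

```text
[ 0.53782409 -0.1151686   0.08246008] [-1.2  1.3  5.9] [ 0.53738023 -0.11501384]
120 shift [0.0005, 0.0003, 0.0004] turn [0.0046, -0.0007, 0.0056]
126 shift [0.0004, 0.0129, -0.0002] turn [-0.1001, -0.001, 0.0056]
132 shift [0.0003, 0.0253, -0.0022] turn [-0.2048, -0.0012, 0.0055]
138 shift [0.0003, 0.0374, -0.0053] turn [-0.3095, -0.0015, 0.0055]
144 shift [0.0002, 0.0492, -0.0098] turn [-0.4143, -0.0018, 0.0054]
150 shift [0.0001, 0.0604, -0.0154] turn [-0.519, -0.0021, 0.0053]
156 shift [0.0001, 0.071, -0.0222] turn [-0.6237, -0.0024, 0.0052]
162 shift [0.0, 0.0808, -0.0301] turn [-0.7284, -0.0027, 0.0051]
168 shift [-0.0, 0.0897, -0.0389] turn [-0.8331, -0.003, 0.005]
174 shift [-0.0001, 0.0976, -0.0487] turn [-0.9379, -0.0033, 0.0049]
180 shift [-0.0001, 0.1045, -0.0592] turn [-1.0426, -0.0035, 0.0048]
```

{"name": "jog_arm", "arguments": {
  "rows": [
    [0,0.0126,-0.0005,-0.105,0,0,0],
    [0,0.025,-0.0026,-0.209,0,0,0],
    [0,0.0371,-0.0059,-0.314,0,0,0],
    [0,0.0488,-0.0104,-0.419,0,0,0],
    [0,0.06,-0.016,-0.524,0,0,0],
    [0,0.0705,-0.0229,-0.628,0,0,0],
    [0,0.0803,-0.0308,-0.733,0,0,0],
    [0,0.0892,-0.0397,-0.838,0,0,0],
    [0,0.0971,-0.0495,-0.942,0,0,0],
    [0,0.104,-0.06,-1.047,0,0,0],
    [0,0.104,-0.06,-1.047,0,0,0]
  ]
}}

```text
time: 14.9
tool_pos: [0.4753, -0.2196, 0.0825]
tcp_rot: [-2.218, 0.011, 2.211]
wrist_force: [-4.2, 1.7, 7.4]
width: 0.172
```

```bash
python3 - <<'E'
from h import *
s=monitor.read_state();print(s["tool_pos"],s["wrist_force"].round(1),s["width"],post(180))
sweep(180,240,10,.082)
E
```

```text
[ 0.47530575 -0.21961568  0.08247356] [-4.2  1.7  7.4] 0.17165704589436076 [ 0.47551944 -0.21784012]
180 shift [0.0005, -0.0018, -0.0002] turn [0.0063, -0.0033, 0.0016]
186 shift [0.0005, 0.0108, -0.0008] turn [-0.0985, -0.0034, 0.0015]
192 shift [0.0004, 0.0232, -0.0027] turn [-0.2032, -0.0035, 0.0013]
198 shift [0.0004, 0.0353, -0.0058] turn [-0.3079, -0.0035, 0.0011]
204 shift [0.0004, 0.0471, -0.0103] turn [-0.4126, -0.0036, 0.0009]
210 shift [0.0004, 0.0583, -0.0159] turn [-0.5173, -0.0037, 0.0007]
216 shift [0.0004, 0.0689, -0.0227] turn [-0.6221, -0.0037, 0.0005]
222 shift [0.0004, 0.0787, -0.0305] turn [-0.7268, -0.0038, 0.0003]
228 shift [0.0005, 0.0876, -0.0393] turn [-0.8315, -0.0038, 0.0001]
234 shift [0.0005, 0.0956, -0.049] turn [-0.9362, -0.0038, -0.0001]
240 shift [0.0005, 0.1025, -0.0595] turn [-1.0409, -0.0039, -0.0003]
```

{"name": "jog_arm", "arguments": {
  "rows": [
    [0,0.0108,-0.0008,-0.1,0,0,0],
    [0,0.0232,-0.0027,-0.203,0,0,0],
    [0,0.0353,-0.0058,-0.308,0,0,0],
    [0,0.047,-0.0103,-0.413,0,0,0],
    [0,0.0583,-0.0159,-0.517,0,0,0],
    [0,0.0689,-0.0227,-0.622,0,0,0],
    [0,0.0787,-0.0305,-0.727,0,0,0],
    [0,0.0876,-0.0393,-0.83,0,0,0],
    [0,0.0956,-0.049,-0.936,0,0,0],
    [0,0.1025,-0.0595,-1.041,0,0,0],
    [0,0.1025,-0.0595,-1.041,0,0,0],
    [0,0.1025,-0.0595,-1.041,0,0,0]
  ]
}}

```text
time: 16.1
tool_pos: [0.5329, -0.3238, 0.0825]
tcp_rot: [1.598, 0.9, -1.595]
wrist_force: [-2.3, -5.7, 0.6]
width: 0.173
```

```bash
cat >> h.py <<'E'
def table():
    "posts in the top view -> fixture angles (deg)"
    t=imaging.read_camera("top")
    for st,c,m in blobs(t,(0,150,60),(8,255,255),6):
        p=cast("top",c,.117)[:2]-O;a=np.degrees(np.arctan2(p[1],p[0])-YAW)%360
        if .1<np.hypot(*p)<.14: print("post at",a.round(1),"r",np.hypot(*p).round(4))
    return t
E
python3 - <<'E'
from h import *
s=monitor.read_state();print(s["tool_pos"],s["wrist_force"].round(1),s["q"].round(2),post(240))
t=table()
E
```

```text
[ 0.53294424 -0.32376656  0.08251667] [-2.3 -5.7  0.6] [-0.59  0.3   1.85  0.    0.99 -0.04] [ 0.53363921 -0.32282627]
post at 121.3 r 0.1223
```

The post reading (121.3°) is the same as at the start notch. Release, rise and return to the +y post.

{"name": "jog_arm", "arguments": {
  "rows": [
    [0,0,0,0,0,0,50],
    [0,0,0,0,0,0,100],
    [0,0,0,0,0,0,100],
    [0,0,0,0,0,0,100],
    [0,0,0,0,0,0,100],
    [-0.05,0,0,0,0,0,100],
    [-0.1,0,0,0,0,0,100],
    [-0.12,0,0,0,0,0,100],
    [-0.12,0,0,0,0,0,100]
  ]
}}

```text
time: 17.05
tool_pos: [0.5354, -0.3254, 0.2084]
tcp_rot: [1.6, 0.891, -1.588]
wrist_force: [-0.1, 0.1, -0.4]
width: 0.997
```

```bash
python3 - <<'E'
from h import *
t=table()
go([*post(120),.2],down(np.radians(210)+YAW))
E
```

```text
post at 121.3 r 0.1231
post at 235.6 r 0.1171
shift [0.0047, -0.1054, -0.181] turn [2.0927, -0.008, -0.0031]
```

{"name": "jog_arm", "arguments": {
  "rows": [
    [0.005,-0.01,-0.018,0.14,0,0,100],
    [0.005,-0.02,-0.036,0.28,0,0,100],
    [0.005,-0.03,-0.054,0.42,0,0,100],
    [0.005,-0.04,-0.072,0.56,0,0,100],
    [0.005,-0.05,-0.09,0.7,0,0,100],
    [0.005,-0.06,-0.108,0.84,0,0,100],
    [0.005,-0.07,-0.126,0.98,0,0,100],
    [0.005,-0.08,-0.144,1.12,0,0,100],
    [0.005,-0.09,-0.16,1.26,0,0,100],
    [0.005,-0.1,-0.175,1.4,0,0,100],
    [0.005,-0.105,-0.181,1.54,0,0,100],
    [0.005,-0.105,-0.181,1.68,0,0,100],
    [0.005,-0.105,-0.181,1.82,0,0,100],
    [0.005,-0.105,-0.181,1.96,0,0,100],
    [0.005,-0.105,-0.181,2.093,0,0,100],
    [0.005,-0.105,-0.181,2.093,0,0,100],
    [0.005,-0.105,-0.181,2.093,0,0,100]
  ]
}}

```text
time: 18.8
tool_pos: [0.5367, -0.115, 0.198]
tcp_rot: [-1.577, 0.924, 1.569]
wrist_force: [-0.2, -0.3, -0.2]
width: 1.004
```

```bash
python3 - <<'E'
from h import *
s=monitor.read_state();print(s["tool_pos"],s["q"].round(2))
go([*post(120),.082],down(np.radians(210)+YAW))
E
```

```text
[ 0.53666525 -0.11495963  0.19802532] [-0.26  0.05  1.92 -0.    1.17  2.38]
shift [0.116, -0.0003, 0.0] turn [0.0028, -0.0035, 0.0023]
```

{"name": "jog_arm", "arguments": {
  "rows": [
    [0.05,0,0,0,0,0,100],
    [0.1,0,0,0,0,0,100],
    [0.116,0,0,0,0,0,100],
    [0.116,0,0,0,0,0,100],
    [0.116,0,0,0,0,0,0],
    [0.116,0,0,0,0,0,0],
    [0.116,0,0,0,0,0,0],
    [0.116,0,0,0,0,0,0],
    [0.116,0,0,0,0,0,0],
    [0.116,0,0,0,0,0,0],
    [0.116,0,0,0,0,0,0],
    [0.116,0,0,0,0,0,0],
    [0.116,0,0,0,0,0,0]
  ]
}}

```text
time: 20.1
tool_pos: [0.5381, -0.1153, 0.0834]
tcp_rot: [-1.579, 0.923, 1.567]
wrist_force: [-0.1, 0.6, 4.7]
width: 0.173
```

{"name": "jog_arm", "arguments": {
  "rows": [
    [0,0.0126,-0.0005,-0.105,0,0,0],
    [0,0.025,-0.0026,-0.209,0,0,0],
    [0,0.0371,-0.0059,-0.314,0,0,0],
    [0,0.0488,-0.0104,-0.419,0,0,0],
    [0,0.06,-0.016,-0.524,0,0,0],
    [0,0.0705,-0.0229,-0.628,0,0,0],
    [0,0.0803,-0.0308,-0.733,0,0,0],
    [0,0.0892,-0.0397,-0.838,0,0,0],
    [0,0.0971,-0.0495,-0.942,0,0,0],
    [0,0.104,-0.06,-1.047,0,0,0],
    [0,0.104,-0.06,-1.047,0,0,0]
  ]
}}

```text
time: 21.2
tool_pos: [0.4755, -0.2194, 0.0834]
tcp_rot: [-2.22, 0.02, 2.21]
wrist_force: [-3.8, 1.1, 5.0]
width: 0.168
```

```bash
python3 - <<'E'
from h import *
s=monitor.read_state();print(s["tool_pos"],s["wrist_force"].round(1),s["width"])
sweep(180,240,2,.082)
E
```

```text
[ 0.47548827 -0.21937257  0.08342471] [-3.8  1.1  5. ] 0.16831325405450703
180 shift [0.0014, -0.0015, -0.0] turn [0.0029, -0.0042, -0.0025]
210 shift [0.0016, 0.0585, -0.0159] turn [-0.5207, -0.0034, -0.0035]
240 shift [0.0019, 0.1026, -0.0597] turn [-1.0443, -0.0025, -0.0044]
```

{"name": "jog_arm", "arguments": {
  "rows": [
    [0,0.0108,-0.0008,-0.102,0,0,0],
    [0,0.0232,-0.0027,-0.206,0,0,0],
    [0,0.0353,-0.0058,-0.311,0,0,0],
    [0,0.047,-0.0103,-0.416,0,0,0],
    [0,0.0583,-0.0159,-0.52,0,0,0],
    [0,0.0689,-0.0227,-0.625,0,0,0],
    [0,0.0787,-0.0305,-0.73,0,0,0],
    [0,0.0876,-0.0393,-0.834,0,0,0],
    [0,0.0956,-0.049,-0.939,0,0,0],
    [0,0.1025,-0.0595,-1.044,0,0,0],
    [0,0.1025,-0.0595,-1.044,0,0,0],
    [0,0.1025,-0.0595,-1.044,0,0,0]
  ]
}}

```text
time: 22.4
tool_pos: [0.533, -0.3236, 0.0835]
tcp_rot: [1.597, 0.896, -1.596]
wrist_force: [-2.1, -5.1, -0.5]
width: 0.17
```

{"name": "jog_arm", "arguments": {
  "rows": [
    [0,0,0,0,0,0,50],
    [0,0,0,0,0,0,100],
    [0,0,0,0,0,0,100],
    [0,0,0,0,0,0,100],
    [0,0,0,0,0,0,100],
    [-0.05,0,0,0,0,0,100],
    [-0.1,0,0,0,0,0,100],
    [-0.14,0,0,0,0,0,100],
    [-0.14,0,0,0,0,0,100]
  ]
}}

```text
time: 23.3
tool_pos: [0.5366, -0.3255, 0.2324]
tcp_rot: [1.599, 0.882, -1.586]
wrist_force: [0.9, -0.3, 0.4]
width: 1.005
```

```bash
python3 - <<'E'
from h import *
t=table()
go([*fx(-.085,0),.22],down(-np.pi/2+YAW))
E
```

```text
post at 121.2 r 0.1225
post at 235.2 r 0.1176
shift [0.0075, -0.076, -0.0781] turn [1.0446, -0.0051, -0.0134]
```

{"name": "jog_arm", "arguments": {
  "rows": [
    [0.007,-0.03,-0.03,0.14,0,0,100],
    [0.007,-0.06,-0.06,0.28,0,0,100],
    [0.007,-0.076,-0.078,0.42,0,0,100],
    [0.007,-0.076,-0.078,0.56,0,0,100],
    [0.007,-0.076,-0.078,0.7,0,-0.01,100],
    [0.007,-0.076,-0.078,0.84,0,-0.01,100],
    [0.007,-0.076,-0.078,0.98,0,-0.01,100],
    [0.007,-0.076,-0.078,1.045,0,-0.01,100],
    [0.007,-0.076,-0.078,1.045,0,-0.01,100],
    [0.007,-0.076,-0.078,1.045,0,-0.01,100]
  ]
}}

```text
time: 24.35
tool_pos: [0.5097, -0.2182, 0.2191]
tcp_rot: [-2.217, 0.018, 2.208]
wrist_force: [1.1, -0.8, -0.3]
width: 0.999
```

```bash
python3 - <<'E'
from h import *
print(pose()[0],pose()[1].as_matrix().round(3).tolist())
w=imaging.read_camera("wrist");cv2.imwrite("pics/w6.png",w)
for nm,lo,hi,z in(("white",(20,0,120),(50,60,255),.132),("green",(40,80,40),(85,255,255),.132),("yel",(20,120,80),(35,255,255),.094)):
  for st,c,m in blobs(w,lo,hi,60):
    p=wcast(c,z)
    if abs(p[0]-.51)<.06 and abs(p[1]+.22)<.05: print(nm,st,c.round(1),p.round(4))
go([*fx(-.085,0),.089],down(-np.pi/2+YAW))
E
```

```text
[ 0.50973943 -0.21815849  0.21906604] [[0.004, -0.017, -1.0], [0.0, -1.0, 0.017], [-1.0, -0.001, -0.004]]
white [  142    86   283   165 11523] [332.4 172.4] [ 0.5416 -0.2578  0.132 ]
white [ 261  193   36   40 1384] [278.2 212. ] [ 0.5128 -0.2182  0.132 ]
white [231 200  24  41 120] [245.3 218.2] [ 0.5084 -0.1938  0.132 ]
green [256 186  46  52 822] [278.1 207.5] [ 0.5162 -0.2182  0.132 ]
yel [261 164  36  14 315] [278.8 172.9] [ 0.536  -0.2192  0.094 ]
shift [0.1304, 0.0002, -0.0] turn [0.001, -0.0044, 0.0003]
```

View pics/w6.png

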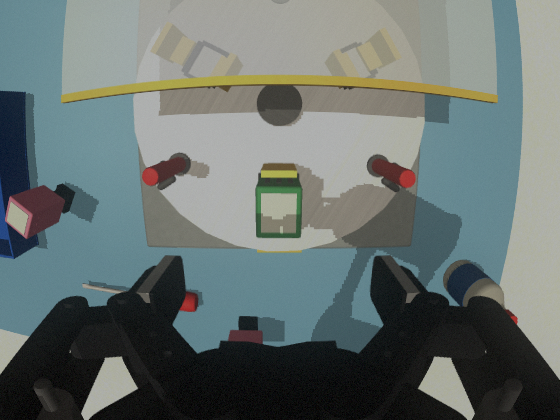

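Module 2 is at the front at px (278,212), with both other sockets empty. Descend and grip.

{"name": "jog_arm", "arguments": {
  "rows": [
    [0.05,0,-0.002,0,0,0,100],
    [0.1,0,-0.002,0,0,0,100],
    [0.13,0,-0.002,0,0,0,100],
    [0.13,0,-0.002,0,0,0,100],
    [0.13,0,-0.002,0,0,0,0],
    [0.13,0,-0.002,0,0,0,0],
    [0.13,0,-0.002,0,0,0,0],
    [0.13,0,-0.002,0,0,0,0],
    [0.13,0,-0.002,0,0,0,0],
    [0.13,0,-0.002,0,0,0,0],
    [0.13,0,-0.002,0,0,0,0],
    [0.13,0,-0.002,0,0,0,0]
  ],
  "force": 60
}}

```text
time: 25.6
tool_pos: [0.5144, -0.2191, 0.092]
tcp_rot: [-2.223, 0.021, 2.204]
wrist_force: [0.6, 0.9, 7.1]
width: 0.39
```

```bash
python3 - <<'E'
from h import *
P=pose()[0];print(P)
plan([.512,-.2185,.091],[(.05,1,0),(.1,1,0),(.15,1,0),(.175,1,0)],jaw=-np.pi/2)
E
```

```text
[ 0.51439319 -0.21911035  0.0920344 ]
0.05 0 shift [0.0004, -0.0006, 0.0054] turn [0.0012, 0.0413, -0.0016]
0.1 0 shift [-0.0001, -0.0006, 0.0084] turn [0.0012, 0.0913, -0.0015]
0.15 0 shift [-0.0004, -0.0006, 0.0114] turn [0.0012, 0.1413, -0.0015]
0.175 0 shift [-0.0005, -0.0006, 0.0129] turn [0.0012, 0.1663, -0.0015]
```

{"name": "jog_arm", "arguments": {
  "rows": [
    [0,0,0.005,0,0.04,0,0],
    [0,0,0.0084,0,0.09,0,0],
    [0,0,0.01,0,0.12,0,0],
    [-0.0005,0,0.0115,0,0.142,0,0],
    [-0.0005,0,0.013,0,0.168,0,0],
    [-0.0005,0,0.013,0,0.168,0,0],
    [-0.0005,0,0.013,0,0.168,0,0],
    [-0.0005,0,0.013,0,0.168,0,0]
  ]
}}

```text
time: 26.4
tool_pos: [0.5052, -0.2203, 0.0957]
tcp_rot: [-2.411, 0.026, 2.002]
wrist_force: [5.6, 1.2, 2.7]
width: 0.391
```

```bash
python3 - <<'E'
from h import *
P=pose()[0];s=monitor.read_state();print(P,s["wrist_force"].round(1),s["torque"].round(2),pose()[1].as_matrix()[:,0].round(3))
plan([.512,-.219,.091],[(.08,1,0),(0,1,0),(-.05,-1,0),(-.1,-1,0),(-.15,-1,0),(-.18,-1,0)],jaw=-np.pi/2)
E
```

```text
[ 0.50517225 -0.22028578  0.09571914] [5.6 1.2 2.7] [ 0.09 -0.9   0.  ] [ 0.184 -0.008 -0.983]
0.08 0 shift [0.0041, -0.0014, -0.0013] turn [0.0009, -0.1052, -0.0047]
0 0 shift [0.0059, -0.0014, -0.0058] turn [0.0007, -0.1852, -0.0047]
-0.05 0 shift [0.006, -0.0014, -0.0088] turn [0.0006, -0.2352, -0.0047]
-0.1 0 shift [0.0062, -0.0014, -0.0118] turn [0.0005, -0.2852, -0.0047]
-0.15 0 shift [0.0066, -0.0014, -0.0148] turn [0.0004, -0.3352, -0.0048]
-0.18 0 shift [0.0069, -0.0014, -0.0165] turn [0.0003, -0.3652, -0.0048]
```

{"name": "jog_arm", "arguments": {
  "rows": [
    [0.004,0,-0.002,0,-0.1,0,0],
    [0.006,0,-0.007,0,-0.185,0,0],
    [0.006,0,-0.01,0,-0.235,0,0],
    [0.006,0,-0.013,0,-0.285,0,0],
    [0.0065,0,-0.016,0,-0.335,0,0],
    [0.007,0,-0.019,0,-0.368,0,0],
    [0.007,0,-0.019,0,-0.368,0,0],
    [0.007,0,-0.019,0,-0.368,0,0],
    [0.007,0,-0.019,0,-0.368,0,0]
  ]
}}

```text
time: 27.3
tool_pos: [0.5239, -0.2206, 0.0926]
tcp_rot: [-1.999, 0.023, 2.409]
wrist_force: [-5.2, 0.0, 3.4]
width: 0.389
```

```bash
python3 - <<'E'
from h import *
P=pose()[0];s=monitor.read_state();print(P,s["wrist_force"].round(1),s["torque"].round(2),pose()[1].as_matrix()[:,0].round(3))
plan([.5115,-.219,.091],[(-.08,-1,0),(0,-1,0),(0,-1,.02),(0,-1,.05)],jaw=-np.pi/2)
E
```

```text
[ 0.52389355 -0.22058728  0.09256712] [-5.2  0.   3.4] [-0.03  0.84  0.03] [-0.184 -0.001 -0.983]
-0.08 0 shift [0.0023, -0.0014, 0.0074] turn [-0.0002, 0.1053, -0.0046]
0 0 shift [0.0038, -0.0014, 0.0119] turn [0.0, 0.1853, -0.0046]
0 0.02 shift [-0.0158, -0.0013, 0.0156] turn [0.0, 0.1853, -0.0046]
0 0.05 shift [-0.0453, -0.0011, 0.0211] turn [0.0, 0.1853, -0.0046]
```

{"name": "jog_arm", "arguments": {
  "rows": [
    [0.002,-0.001,0.007,0,0.105,0,0],
    [0.004,-0.001,0.0115,0,0.185,0,0],
    [-0.006,-0.001,0.0135,0,0.185,0,0],
    [-0.016,-0.001,0.0152,0,0.185,0,0],
    [-0.03,-0.001,0.018,0,0.185,0,0],
    [-0.045,-0.001,0.0208,0,0.185,0,0],
    [-0.045,-0.001,0.0208,0,0.185,0,0]
  ]
}}

```text
time: 28.0
tool_pos: [0.5146, -0.2202, 0.1444]
tcp_rot: [-2.222, 0.027, 2.211]
wrist_force: [1.3, -0.4, -1.0]
width: 0.396
```

{"name": "jog_arm", "arguments": {
  "rows": [
    [-0.04,0,0,0,0,0,0],
    [-0.08,0,0,0,0,0,0],
    [-0.08,0,0,0,0,0,0]
  ]
}}

```text
time: 28.3
tool_pos: [0.5184, -0.2214, 0.2316]
tcp_rot: [-2.236, 0.032, 2.202]
wrist_force: [2.2, 0.4, -0.5]
width: 0.387
```

```bash
python3 - <<'E'
from h import *
t=imaging.read_camera("top");c,q=trayc(t);print(monitor.read_state()["width"],c.round(4),q.round(3).tolist())
for st,cc,m in blobs(t,(40,60,40),(85,255,255),15): print(st,cc.round(1),cast("top",cc,.104).round(3))
go([c[0]-.045,c[1]-.002,.23],down(-np.pi/2+YAW))
cv2.imwrite("pics/t7.png",cv2.resize(t[140:280,130:410],(800,400)))
E
```

```text
0.3897690829346147 [0.5436 0.2277] [[0.437, 0.331], [0.659, 0.328], [0.65, 0.122], [0.429, 0.129]]
[353 154  22  38 198] [364.8 171.1] [ 0.631 -0.282  0.104]
[ 363  158   54   52 1060] [389.8 185. ] [ 0.589 -0.352  0.104]
[406 174  20  40 209] [416.6 193.7] [ 0.562 -0.427  0.104]
[183 182  12  14  72] [188.3 189.9] [0.589 0.225 0.104]
[339 196  18  33 188] [347.1 211.7] [ 0.515 -0.226  0.104]
[390 219  19  33 183] [399.1 234.9] [ 0.445 -0.37   0.104]
[322 236  77  57 886] [360.6 264.8] [ 0.364 -0.257  0.104]
[ 272  271  117  149 5450] [329.1 350.6] [ 0.132 -0.159  0.104]
[244 356  45  23 286] [267. 364.] [0.1   0.012 0.104]
[201 369  21  21  94] [210.7 378.2] [0.067 0.167 0.104]
[223 373   7  10  32] [225.9 377.8] [0.067 0.126 0.104]
[230 377  10   8  30] [234.2 381.3] [0.057 0.103 0.104]
[191 398   7  13  15] [194.5 403.5] [0.002 0.212 0.104]
[243 407  10  13  33] [247.2 412.5] [-0.026  0.069  0.104]
shift [-0.0064, -0.446, 0.0256] turn [0.0013, -0.0113, -0.0103]
```

View pics/t7.png

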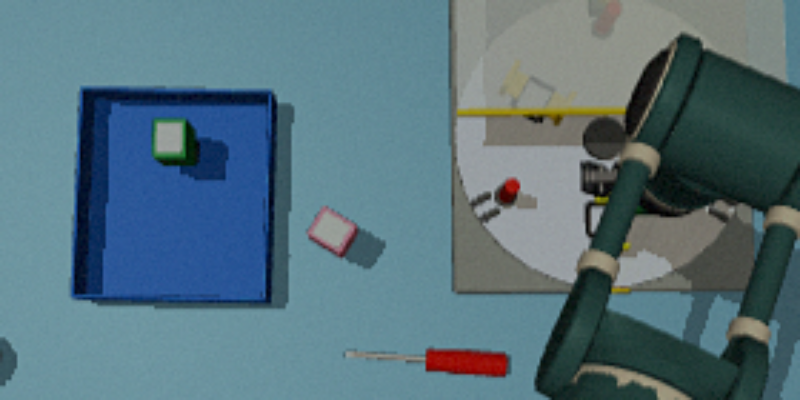

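Tray unmoved, module 0 standing in it. Carry module 2 to the near half.

{"name": "jog_arm", "arguments": {
  "rows": [
    [-0.006,-0.05,0.003,0,-0.011,-0.01,0],
    [-0.006,-0.1,0.006,0,-0.011,-0.01,0],
    [-0.006,-0.15,0.009,0,-0.011,-0.01,0],
    [-0.006,-0.2,0.012,0,-0.011,-0.01,0],
    [-0.006,-0.25,0.015,0,-0.011,-0.01,0],
    [-0.006,-0.3,0.018,0,-0.011,-0.01,0],
    [-0.006,-0.35,0.021,0,-0.011,-0.01,0],
    [-0.006,-0.4,0.024,0,-0.011,-0.01,0],
    [-0.006,-0.44,0.0256,0,-0.011,-0.01,0],
    [-0.006,-0.446,0.0256,0,-0.011,-0.01,0],
    [0.04,-0.446,0.0256,0,-0.011,-0.01,0],
    [0.08,-0.446,0.0256,0,-0.011,-0.01,0],
    [0.08,-0.446,0.0256,0,-0.011,-0.01,0]
  ]
}}

```text
time: 29.65
tool_pos: [0.4935, 0.2219, 0.1356]
tcp_rot: [-2.2, 0.026, 2.232]
wrist_force: [-0.7, -0.6, -0.8]
width: 0.388
```

```bash
python3 - <<'E'
from h import *
s=monitor.read_state();print(s["width"],s["tool_pos"],s["q"].round(2),s["wrist_force"])
a=imaging.read_camera("side")
for st,cc,m in blobs(a,(40,80,40),(85,255,255),30): print(st,cc.round(1))
cv2.imwrite("pics/s8.png",cv2.resize(a[120:260,160:300],(400,400)))
go([.4985,.2255,.064],down(-np.pi/2+YAW))
E
```

```text
0.3876551967711024 [0.49350061 0.22194632 0.13561597] [ 0.38  0.1   1.98 -0.    1.08  1.96] [-0.6540443  -0.63187743 -0.78910525]
[149   0  16  34 256] [155.2  13.7]
[182  19  36  15 249] [199.4  24.3]
[180  36  20  10  98] [187.9  40.4]
[94 84 13 34 84] [100.5 100. ]
[201 158  21  25 249] [209.6 171.2]
[232 159  17  25 281] [240.6 171.8]
[   0  292   80   75 2042] [ 41.1 334.2]
[ 62 296  25  61 212] [ 69.4 325.2]
[  49  330  111   90 3980] [107. 389.]
shift [0.0751, -0.0031, -0.0032] turn [0.0011, 0.0094, -0.0047]
```

View pics/s8.png

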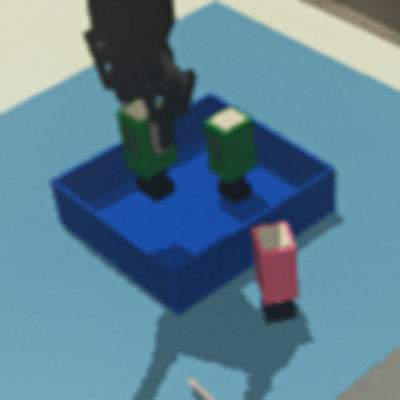

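Module 2 hangs over the near half of the tray, well away from module 0. Lower it and release.

{"name": "jog_arm", "arguments": {
  "rows": [
    [0.04,-0.003,-0.003,0,0.009,0,0],
    [0.06,-0.003,-0.003,0,0.009,0,0],
    [0.07,-0.003,-0.003,0,0.009,0,0],
    [0.073,-0.003,-0.003,0,0.009,0,0],
    [0.073,-0.003,-0.003,0,0.009,0,0],
    [0.073,-0.003,-0.003,0,0.009,0,0]
  ]
}}

```text
time: 30.3
tool_pos: [0.5, 0.226, 0.0681]
tcp_rot: [-2.218, 0.023, 2.211]
wrist_force: [-0.3, 0.6, -2.0]
width: 0.392
```

{"name": "jog_arm", "arguments": {
  "rows": [
    [0.002,0,0,0,0,0,0],
    [0.003,0,0,0,0,0,60],
    [0.003,0,0,0,0,0,80],
    [0.003,0,0,0,0,0,80],
    [0.003,0,0,0,0,0,80],
    [-0.03,0,0,0,0,0,80],
    [-0.07,0,0,0,0,0,100],
    [-0.11,0,0,0,0,0,100],
    [-0.16,0,0,0,0,0,100],
    [-0.16,0,0,0,0,0,100]
  ]
}}

```text
time: 31.3
tool_pos: [0.5042, 0.2285, 0.2371]
tcp_rot: [-2.23, 0.016, 2.193]
wrist_force: [-0.0, -0.2, 0.2]
width: 1.003
```

```bash
python3 - <<'E'
from h import *
s=monitor.read_state();print(s["tool_pos"],s["q"].round(2))
go([*post(240),.21],down(np.radians(330)+YAW))
E
```

```text
[0.50419928 0.2284507  0.23709356] [ 0.38  0.02  1.87 -0.    1.24  1.97]
shift [0.0263, 0.5508, -0.0384] turn [-1.0462, -0.0166, -0.0064]
```

{"name": "jog_arm", "arguments": {
  "rows": [
    [0,0.05,-0.003,-0.1,-0.016,0,100],
    [0,0.1,-0.006,-0.2,-0.016,0,100],
    [0,0.15,-0.01,-0.3,-0.016,0,100],
    [0,0.2,-0.013,-0.4,-0.016,0,100],
    [0,0.25,-0.017,-0.5,-0.016,0,100],
    [0,0.3,-0.02,-0.6,-0.016,0,100],
    [0,0.35,-0.024,-0.7,-0.016,0,100],
    [0,0.4,-0.027,-0.8,-0.016,0,100],
    [0,0.45,-0.03,-0.9,-0.016,0,100],
    [0,0.5,-0.034,-1.0,-0.016,0,100],
    [0.02,0.54,-0.038,-1.046,-0.016,0,100],
    [0.026,0.551,-0.038,-1.046,-0.016,0,100],
    [0.026,0.551,-0.038,-1.046,-0.016,0,100],
    [0.026,0.551,-0.038,-1.046,-0.016,0,100]
  ]
}}

```text
time: 32.7
tool_pos: [0.533, -0.322, 0.2098]
tcp_rot: [1.596, 0.897, -1.595]
wrist_force: [-0.1, 0.9, 0.1]
width: 0.991
```

```bash
python3 - <<'E'
from h import *
s=monitor.read_state();print(s["tool_pos"],s["q"].round(2))
t=table();print(trayc(t)[0])
for st,cc,m in blobs(t,(40,60,40),(85,255,255),15):
  p=cast("top",cc,.104)
  if abs(p[1]-.22)<.15 and p[0]>.4:print(p.round(3))
go([*post(240),.082],down(np.radians(330)+YAW))
E
```

```text
[ 0.5329595  -0.32200721  0.20980527] [-0.58  0.18  1.75 -0.    1.21 -0.04]
post at 121.6 r 0.1231
post at 235.4 r 0.1169
[0.54307537 0.22655965]
[0.589 0.225 0.104]
[0.498 0.223 0.104]
shift [0.1285, 0.0002, 0.0006] turn [0.0003, 0.002, -0.0052]
```

Both modules stand in the tray. Now grip the -y post and turn back.

{"name": "jog_arm", "arguments": {
  "rows": [
    [0.05,0,0,0,0,0,100],
    [0.1,0,0,0,0,0,100],
    [0.128,0,0,0,0,0,100],
    [0.128,0,0,0,0,0,100],
    [0.128,0,0,0,0,0,0],
    [0.128,0,0,0,0,0,0],
    [0.128,0,0,0,0,0,0],
    [0.128,0,0,0,0,0,0],
    [0.128,0,0,0,0,0,0],
    [0.128,0,0,0,0,0,0],
    [0.128,0,0,0,0,0,0],
    [0.128,0,0,0,0,0,0],
    [0.128,0,0,0,0,0,0]
  ],
  "force": 50
}}

```text
time: 34.05
tool_pos: [0.5347, -0.3228, 0.0841]
tcp_rot: [1.596, 0.895, -1.592]
wrist_force: [-0.6, 0.8, 5.9]
width: 0.171
```

{"name": "jog_arm", "arguments": {
  "rows": [
    [0,-0.0126,-0.0005,0.105,0,0,0],
    [0,-0.025,-0.0026,0.209,0,0,0],
    [0,-0.0371,-0.0059,0.314,0,0,0],
    [0,-0.0488,-0.0104,0.419,0,0,0],
    [0,-0.06,-0.016,0.524,0,0,0],
    [0,-0.0705,-0.0229,0.628,0,0,0],
    [0,-0.0803,-0.0308,0.733,0,0,0],
    [0,-0.0892,-0.0397,0.838,0,0,0],
    [0,-0.0971,-0.0495,0.942,0,0,0],
    [0,-0.104,-0.06,1.047,0,0,0],
    [0,-0.104,-0.06,1.047,0,0,0]
  ]
}}

```text
time: 35.15
tool_pos: [0.4773, -0.217, 0.0841]
tcp_rot: [-2.223, 0.026, 2.207]
wrist_force: [0.6, -0.7, 2.5]
width: 0.168
```

```bash
python3 - <<'E'
from h import *
s=monitor.read_state();print(s["tool_pos"],s["wrist_force"].round(1),s["width"])
sweep(180,120,4,.082)
E
```

```text
[ 0.47728154 -0.21702877  0.08412389] [ 0.6 -0.7  2.5] 0.1682570586340584
180 shift [0.0021, 0.0008, 0.0018] turn [-0.0002, -0.0073, -0.0053]
165 shift [0.002, -0.0302, -0.0023] turn [0.2616, -0.008, -0.0043]
150 shift [0.0019, -0.0592, -0.0143] turn [0.5234, -0.0085, -0.0033]
135 shift [0.0019, -0.084, -0.0334] turn [0.7852, -0.009, -0.0022]
120 shift [0.002, -0.1031, -0.0582] turn [1.047, -0.0094, -0.001]
```

{"name": "jog_arm", "arguments": {
  "rows": [
    [0,-0.0118,0,0.105,0,0,0],
    [0,-0.0242,-0.0015,0.209,0,0,0],
    [0,-0.0363,-0.0045,0.314,0,0,0],
    [0,-0.048,-0.009,0.419,0,0,0],
    [0,-0.0592,-0.0143,0.524,0,0,0],
    [0,-0.0697,-0.0211,0.628,0,0,0],
    [0,-0.0795,-0.029,0.733,0,0,0],
    [0,-0.0884,-0.0379,0.838,0,0,0],
    [0,-0.0963,-0.0477,0.942,0,0,0],
    [0,-0.1031,-0.0582,1.047,0,0,0],
    [0,-0.1031,-0.0582,1.047,0,0,0],
    [0,-0.1031,-0.0582,1.047,0,0,0]
  ]
}}

```text
time: 36.35
tool_pos: [0.5387, -0.117, 0.0842]
tcp_rot: [-1.585, 0.927, 1.563]
wrist_force: [3.3, -4.7, -1.9]
width: 0.173
```

{"name": "jog_arm", "arguments": {
  "rows": [
    [0,0,0,0,0,0,50],
    [0,0,0,0,0,0,100],
    [0,0,0,0,0,0,100],
    [0,0,0,0,0,0,100],
    [0,0,0,0,0,0,100],
    [-0.05,0,0,0,0,0,100],
    [-0.1,0,0,0,0,0,100],
    [-0.125,0,0,0,0,0,100],
    [-0.125,0,0,0,0,0,100]
  ]
}}

```text
time: 37.25
tool_pos: [0.541, -0.1166, 0.2151]
tcp_rot: [-1.593, 0.924, 1.553]
wrist_force: [1.5, -0.1, 0.4]
width: 0.996
```

```bash
python3 - <<'E'
from h import *
s=monitor.read_state();print(s["tool_pos"],s["q"].round(2))
t=table();w=imaging.read_camera("wrist")
for st,c,m in blobs(w,(0,150,60),(8,255,255),60): print(st,c.round(1),wcast(c,.117).round(4))
go([*post(240),.21],down(np.radians(330)+YAW))
E
```

```text
[ 0.54102147 -0.11664702  0.21514015] [-0.25  0.03  1.9  -0.01  1.19  2.38]
post at 236.0 r 0.1176
post at 122.1 r 0.1269
[380   0  40  28 412] [397.3   9.9] [ 0.5376 -0.2998  0.117 ]
[271 205  19  18 262] [279.9 213.6] [ 0.5377 -0.1157  0.117 ]
[358 297  19  23 239] [367.5 309.6] [ 0.4291 -0.0775  0.117 ]
shift [0.0015, 0.1045, -0.1787] turn [-2.0912, -0.0131, -0.0104]
```

{"name": "jog_arm", "arguments": {
  "rows": [
    [0,0.01,-0.018,-0.14,0,0,100],
    [0,0.02,-0.036,-0.28,0,0,100],
    [0,0.03,-0.054,-0.42,0,0,100],
    [0,0.04,-0.072,-0.56,0,0,100],
    [0,0.05,-0.09,-0.7,0,0,100],
    [0,0.06,-0.108,-0.84,0,0,100],
    [0,0.07,-0.126,-0.98,0,0,100],
    [0,0.08,-0.144,-1.12,0,0,100],
    [0,0.09,-0.16,-1.26,0,0,100],
    [0,0.1,-0.172,-1.4,0,0,100],
    [0,0.1045,-0.1787,-1.54,0,0,100],
    [0,0.1045,-0.1787,-1.68,0,0,100],
    [0,0.1045,-0.1787,-1.82,-0.013,-0.01,100],
    [0,0.1045,-0.1787,-1.96,-0.013,-0.01,100],
    [0,0.1045,-0.1787,-2.091,-0.013,-0.01,100],
    [0,0.1045,-0.1787,-2.091,-0.013,-0.01,100],
    [0,0.1045,-0.1787,-2.091,-0.013,-0.01,100]
  ]
}}

```text
time: 39.05
tool_pos: [0.5327, -0.3222, 0.2095]
tcp_rot: [1.597, 0.903, -1.6]
wrist_force: [-0.1, -0.3, 0.2]
width: 1.003
```

```bash
python3 - <<'E'
from h import *
s=monitor.read_state();print(s["tool_pos"],s["q"].round(2))
table()
go([*post(240),.082],down(np.radians(330)+YAW))
E
```

```text
[ 0.53265867 -0.32218293  0.20948012] [-0.58  0.18  1.74 -0.    1.22 -0.04]
post at 121.7 r 0.1229
post at 235.9 r 0.1175
shift [0.1279, 0.0012, 0.0] turn [-0.0028, 0.0001, 0.0024]
```

{"name": "jog_arm", "arguments": {
  "rows": [
    [0.05,0.001,0,0,0,0,100],
    [0.1,0.001,0,0,0,0,100],
    [0.128,0.001,0,0,0,0,100],
    [0.128,0.001,0,0,0,0,100],
    [0.128,0.001,0,0,0,0,0],
    [0.128,0.001,0,0,0,0,0],
    [0.128,0.001,0,0,0,0,0],
    [0.128,0.001,0,0,0,0,0],
    [0.128,0.001,0,0,0,0,0],
    [0.128,0.001,0,0,0,0,0],
    [0.128,0.001,0,0,0,0,0],
    [0.128,0.001,0,0,0,0,0],
    [0.128,0.001,0,0,0,0,0]
  ]
}}

```text
time: 40.4
tool_pos: [0.5344, -0.3233, 0.0838]
tcp_rot: [1.598, 0.9, -1.598]
wrist_force: [-0.3, 0.7, 6.0]
width: 0.168
```

{"name": "jog_arm", "arguments": {
  "rows": [
    [0,-0.0126,-0.0005,0.105,0,0,0],
    [0,-0.025,-0.0026,0.209,0,0,0],
    [0,-0.0371,-0.0059,0.314,0,0,0],
    [0,-0.0488,-0.0104,0.419,0,0,0],
    [0,-0.06,-0.016,0.524,0,0,0],
    [0,-0.0705,-0.0229,0.628,0,0,0],
    [0,-0.0803,-0.0308,0.733,0,0,0],
    [0,-0.0892,-0.0397,0.838,0,0,0],
    [0,-0.0971,-0.0495,0.942,0,0,0],
    [0,-0.104,-0.06,1.047,0,0,0],
    [0,-0.104,-0.06,1.047,0,0,0]
  ]
}}

```text
time: 41.5
tool_pos: [0.4765, -0.217, 0.0838]
tcp_rot: [-2.211, 0.023, 2.21]
wrist_force: [0.8, -1.1, -1.8]
width: 0.17
```

```bash
python3 - <<'E'
from h import *
s=monitor.read_state();print(s["tool_pos"],s["wrist_force"].round(1),s["width"])
sweep(180,120,2,.082)
E
```

```text
[ 0.47650671 -0.21700276  0.08375282] [ 0.8 -1.1 -1.8] 0.1704412883798326
180 shift [0.0018, 0.0009, 0.001] turn [-0.0026, -0.0004, 0.0002]
150 shift [0.0018, -0.0592, -0.015] turn [0.521, -0.0004, 0.0003]
120 shift [0.0018, -0.1032, -0.0588] turn [1.0446, -0.0003, 0.0004]
```

{"name": "jog_arm", "arguments": {
  "rows": [
    [0,-0.0118,0,0.102,0,0,0],
    [0,-0.0242,-0.0015,0.207,0,0,0],
    [0,-0.0363,-0.0047,0.312,0,0,0],
    [0,-0.048,-0.0092,0.416,0,0,0],
    [0,-0.0592,-0.015,0.521,0,0,0],
    [0,-0.0697,-0.0217,0.626,0,0,0],
    [0,-0.0795,-0.0296,0.73,0,0,0],
    [0,-0.0884,-0.0385,0.835,0,0,0],
    [0,-0.0963,-0.0483,0.94,0,0,0],
    [0,-0.1032,-0.0588,1.045,0,0,0],
    [0,-0.1032,-0.0588,1.045,0,0,0],
    [0,-0.1032,-0.0588,1.045,0,0,0]
  ]
}}

```text
time: 42.7
tool_pos: [0.5381, -0.1164, 0.0838]
tcp_rot: [-1.576, 0.924, 1.572]
wrist_force: [2.5, -4.0, -3.6]
width: 0.166
```

{"name": "jog_arm", "arguments": {
  "rows": [
    [0,0,0,0,0,0,50],
    [0,0,0,0,0,0,100],
    [0,0,0,0,0,0,100],
    [0,0,0,0,0,0,100],
    [0,0,0,0,0,0,100],
    [-0.05,0,0,0,0,0,100],
    [-0.1,0,0,0,0,0,100],
    [-0.15,0,0,0,0,0,100],
    [-0.2,0,0,0,0,0,100],
    [-0.2,0,-0.05,0,0,0,100],
    [-0.2,0,-0.1,0,0,0,100],
    [-0.2,0,-0.14,0,0,0,100],
    [-0.2,0,-0.14,0,0,0,100],
    [-0.2,0,-0.14,0,0,0,100]
  ]
}}

```text
time: 44.1
tool_pos: [0.6058, -0.2386, 0.2833]
tcp_rot: [-1.573, 0.925, 1.573]
wrist_force: [0.4, -0.3, -0.4]
width: 1.001
```

```bash
python3 - <<'E'
from h import *
s=monitor.read_state();print(s["tool_pos"],s["q"].round(2),s["joint_vel"].round(3))
t=table();print(trayc(t)[0]);a=imaging.read_camera("side")
cv2.imwrite("pics/f9.png",np.vstack([cv2.resize(t[100:310,90:450],(514,300)),cv2.resize(a[130:420,60:480],(514,300))]))
E
```

```text
[ 0.60581538 -0.2386222   0.28326383] [-0.41  0.19  1.6  -0.    1.35  2.22] [ 0.024 -0.027  0.027  0.002  0.004  0.002]
post at 122.1 r 0.1235
[0.54354011 0.22652537]
```

View pics/f9.png

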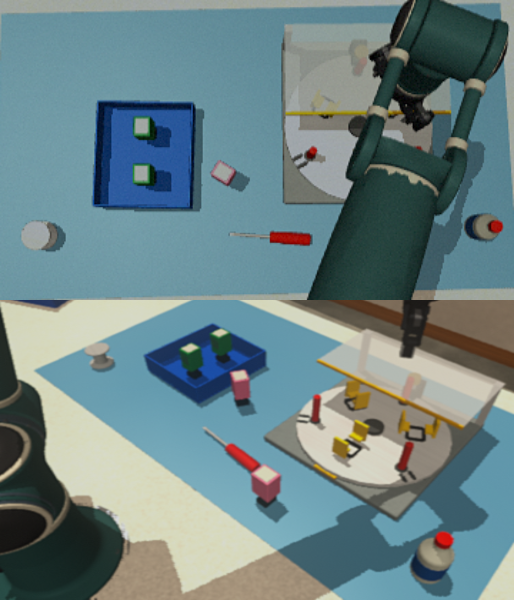

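Both modules stand in the tray, all sockets are empty and the arm is clear. One more check of the notch: compare post pixels in the side view with the start image.

```bash
python3 - <<'E'
from h import *
a=imaging.read_camera("side")
for im in(cv2.imread("pics/side0.png"),a):
  print([(st[:4].tolist(),c.round(1).tolist()) for st,c,m in blobs(im,(0,150,60),(8,255,255),25)])
E
```

```text
[([315, 222, 7, 26], [318.0, 234.2]), ([385, 267, 13, 27], [391.2, 279.7]), ([245, 270, 27, 25], [257.9, 281.7]), ([415, 355, 15, 16], [422.1, 362.2])]
[([315, 222, 7, 25], [318.0, 234.1]), ([385, 267, 13, 27], [391.1, 280.2]), ([245, 270, 27, 25], [257.7, 281.7]), ([415, 354, 15, 17], [422.0, 362.0])]
```

Posts, screwdriver and bottle cap are within half a pixel of the start image. Handing in.

```bash
python3 -c "
from workcell import finish_job
print(finish_job())"
```

```text
the job is handed in; nothing more can be done
None
```

The job is handed in at about 44 s of robot time. Modules 0 and 2 were rocked free at the front and put in the blue tray. Socket 1 was empty from the start. The table was turned two notches on and two back.

Last checks before handing in:
- **Modules:** both stand upright in the tray, clear of each other and of the walls. The tray had not moved.
- **Table:** in the side camera the posts match the start image to about half a pixel. The top camera read the +y post at 122.1° against about 121.3° before, roughly 0.014 rad and inside the 0.05 rad limit. I took the click from this match, since the pin itself cannot be seen.
- **Bystanders:** the screwdriver and bottle match the start image to about half a pixel. The spool looks in place in the last pictures, but I did not re-measure it.
- **Arm:** it rests clear above the fixture with open fingers, touching nothing.

No check failed.

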